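Load the grinding chamber and pin it shut

ROBOT

A 6-joint arm with a two-finger parallel gripper is mounted at the origin on the work surface. World frame = base frame: x ahead of the robot, y to its left, z up, the work surface at z = 0. Lengths are in m, angles in degrees, forces in N, time in s.
With the tool pointing down it reaches from about 0.3 to 0.75 m from the base axis. Payload 8.5 kg.
Tool frame: the origin (TCP) lies at the very end of the fingers, on their centre line; the grasp point (between the pads) lies 19 mm behind it (env.grip_depth is the z of the grasp point in the tool frame, in m); z points along the fingers, y is the direction in which the jaws open and shut (so a half turn about z gives the same grasp; the last joint's range is limited). The gripper opens to 85 mm and grips with 20 to 120 N. Pads are 22 mm wide; open, the fingers measure 114 mm over their backs; the gripper's body (76 mm by 85 mm) begins 54 mm behind the grasp point. The pads swing forward as they close: fully open they stand 13 mm farther back than shut.
Start: joints at [-76.564, 21.807, 74.336, -0, 83.858, -12.336], TCP at [0.239, -0.495, 0.231] pointing down, gripper open.
Joint ranges: [-178.18, 178.18], [-50.72, 133.34], [12.68, 142.11], [-81.47, 261.47], [9.98, 163.14], [-165.26, 165.26]. Speed limits (degrees/s): [136.94, 136.94, 180, 180, 180, 180].

INTERFACE

Orientations are given as a 3x3 rotation matrix whose columns are the frame's x, y, z axes.
In Python, from rig import env gives the robot as it stands.
- The arm moves only by the tool apply_moves, never from a script. Its argument "plan" is a list of rows, each an object of numbers: "tx", "ty", "tz": the shift along the world's x, y, z in mm; "rx", "ry", "rz": the turn, a rotation vector about the world's x, y, z in rad; "jaw": the opening, from -1 (shut) to 1 (fully open). A call has 1 to 12 rows; each row is the pose to reach, as a shift and turn from the pose measured when the call began; what a row does not reach only later rows make up. A row lasts 1/10 s, in which the tool goes at most 50 mm and 8.59 degrees, less where a joint would pass 70% of its speed; a pose out of reach is approached as far as the arm can. A call with a gripper value outside its range is refused whole. The fingers move at their own pace and stop on an object; "grip_force" is the grip in N (left out, the last holds). Time passes only in rows, so rows that repeat a pose let the fingers close. It gives the time, the measured TCP pose, the force and the opening at its end, in the units of the state.
- env.observe(): the state, without advancing time (a new reading comes with each control period).
- env.get_image(name): name is "side" or "top" or "wrist"; returns a dict with "image" (420x560x3 uint8, red, green, blue), "intrinsics" (3x3 intrinsics, pixels), "world_from_camera" (4x4, takes a point from camera to world coordinates). Camera axes: x right, y up, looking along -z (the intrinsics and any distortion apply to the point x, -y, -z); pixel columns grow to the right and rows downward; lengths in m; the calibration is good to about 2 mm. The wrist camera is an equidistant fisheye: a pixel r from the principal point sees the ray r / f radians off the axis. A picture is of the moment at which its call begins. There is no depth.
- env.close_job(): hands the job in, once; it reports no verdict.
The state is a dict: "time_s": time; "q": joint angles; "qvel": joint speeds; "joint_efforts": joint torques, N m; "position": TCP position; "tool_rot": TCP orientation; "ft_force": force on the tool from outside, world axes, zero at the start; "wrist_torque": the same for the moment, N m; "grip_width": finger opening in m.
Only numpy, scipy, OpenCV 4.12 (cv2) and the standard library are available. Lean on these libraries where they do the work, as an engineer would, in place of code of your own. Each camera call takes 0.05 s, during which the arm holds its last target.

TASK

Pour all six steel balls from the scoop into the open grinding chamber, then swing the hinged lid fully shut over them, take the locking pin from its stand and push it down through the collar in the lid and the lug below. Finish while still holding the pin's grip and pressing down, so that the pin's flange keeps the spring collar pushed in flush with the lid: do not let go at the end. The empty scoop is to be left standing upright on the bench, and the other things there are to be left alone.

Things in the scene. Friction and masses are not known exactly. Their poses are not given: they have to be found in the camera images.
- chamber: Lower half of a grinding chamber, bolted to the bench: open aluminium box 110 x 110 mm, rim 45 mm up, walls 12 mm (cavity 86 x 86 mm). Origin: on the bench under its middle, z up. The lid's hinge runs along x on the +y side. On the -y side a lug 44 x 44 mm, 14 mm thick, top level with the rim, has an upright 13 mm through hole at x 0, y -77 mm. Foot tabs 8 mm high reach x +-85 mm.
- chamber_floor (a point): Middle of the chamber's inner floor, 12 mm above the bench; axes as the chamber's.
- lid_hinge (a point): Middle of the lid's hinge line, 46 mm above the bench, 55 mm to +y of the chamber's middle; the line runs along the chamber's x.
- lid (a joint): Lid angle, rad: 0 shut (underside 1 mm above the rim), 1.57 upright, 2.4 the stop; starts standing open. Stiff hinge (0.3 N m friction): it stays where it is left and must be pushed right down. Aluminium frame with clear window, 110 mm along the hinge, reaching 110 mm from the hinge line, 10 mm thick outward from the hinge's plane; a lug 44 mm wide in its free edge's middle reaches 154 mm.
- lid_edge (a point): Middle of the lid's free edge, on its outer face, 110 mm from the hinge line; the lug sticks out from here. Its y axis points, in the plane of the lid, from the free edge to the hinge, its z axis out of the outer face.
- collar (a joint): How far the spring collar in the lid's lug is pressed in, m: 0 free (top 6 mm proud of the lid's outer face), 0.006 flush with it, at its stop. The spring takes 3 N to start, 9 N fully in. A steel ring, 30 mm outside, bore 13 mm, centred 132 mm from the hinge line; with the lid shut its bore is over the lower lug's hole.
- collar_top (a point): Middle of the top of the spring collar (lid shut, collar free: 62 mm above the bench; pressed in: 56 mm); z along the bore, out of the lid.
- pin: Loose steel locking pin, 80 g: shaft 10 mm diameter, coned tip 36 mm below the origin; on top of the shaft a round flange, 26 mm diameter, 4 mm thick; on that an upright square grip 18 x 18 mm, its top 36 mm above the origin. Origin: middle of the flange's underside; z up the pin, x and y square to the grip's faces. Starts upright in its stand, flange resting on the stand's top, 42 mm up.
- pin_tip (a point): Tip of the pin's shaft, 36 mm below its origin.
- pin_stand: Fixed white block 50 x 50 x 42 mm with an upright 14 mm hole in which the pin waits. Origin: middle of its underside.
- scoop: Loose steel pouring scoop, 120 g, holding the balls: flat floor, two flat upright side walls 45 mm high, 37 mm apart over their outsides (y), x from -25 to 25 mm: grip it across these. Back wall at +x; at -x a 30 degree spout rises to its lip, 73 mm before the origin, 30 mm up. Balls roll out once it is tipped forward past 30 degrees. Origin: middle of its underside; z up.
- scoop_lip (a point): Middle of the spout's lip.
- ball0_center (a point): Centre of steel grinding ball 1 of 6, 14 mm diameter, 11 g, in the scoop at the start.
- ball1_center (a point): Centre of steel grinding ball 2 of 6, 14 mm diameter, 11 g, in the scoop at the start.
- ball2_center (a point): Centre of steel grinding ball 3 of 6, 14 mm diameter, 11 g, in the scoop at the start.
- ball3_center (a point): Centre of steel grinding ball 4 of 6, 14 mm diameter, 11 g, in the scoop at the start.
- ball4_center (a point): Centre of steel grinding ball 5 of 6, 14 mm diameter, 11 g, in the scoop at the start.
- ball5_center (a point): Centre of steel grinding ball 6 of 6, 14 mm diameter, 11 g, in the scoop at the start.
- bottle_a: Bystander: small amber bottle, 48 mm diameter, 95 mm tall. Origin under its middle.
- bottle_b: Bystander: white bottle, 56 mm diameter, 110 mm tall. Origin under its middle.
- slide_box: Bystander: white slide box 55 x 85 x 28 mm. Origin under its middle.
- beaker: Bystander: glass beaker, 60 mm diameter, 70 mm tall. Origin under its middle.
- dish: Bystander: closed clear culture dish, 84 mm diameter, 18 mm tall. Origin under its middle.
- jar: Bystander: glass jar with a white cap, 64 mm diameter, 80 mm tall. Origin under its middle.
Mind the look-alikes: they are no part of the job. Leave any pink look-alike of the scoop alone. What is shaped like the pin but red is not meant.

How it is judged:
By the outcome, as a careful person would: the job done as asked, in the order asked, and still so for the second after the job is handed in, while the arm keeps its last pose, push and grip.
It also fails if it takes over 72 s, if anything falls off the work surface, if the arm or the gripper's body presses on something with over 40 N, if the wrist force passes 120 N, or if a joint passes its speed limit or range.

## Working session

There is one attempt and no reset: what is moved stays moved. The work goes in short steps, Python scripts to look and compute and a tool call to move; the robot and the scene stay as the last step left them, time stands still between calls to the robot, and variables do not carry over. Pictures are saved under pics/ and viewed, and the job is handed in when it is done.

Besides the shell and the picture viewer there is one more tool, called as name([rows], argument=value, ...), one row to a line, values as JSON. apply_moves: Moves the arm, as the interface text tells. Its arguments: {"type":"object","properties":{"plan":{"type":"array","items":{"type":"object","properties":{"tx":{"type":"number"},"ty":{"type":"number"},"tz":{"type":"number"},"rx":{"type":"number"},"ry":{"type":"number"},"rz":{"type":"number"},"jaw":{"type":"number"}}}},"grip_force":{"type":"number"}},"required":["plan"]}

```bash
ls; mkdir -p pics
python3 - <<'E'
from rig import env
import cv2
for n in ("side","top","wrist"):
    d=env.get_image(n); cv2.imwrite(f"pics/{n}0.png",cv2.cvtColor(d["image"],cv2.COLOR_RGB2BGR))
    print(n,d["intrinsics"],d["world_from_camera"])
print(env.observe(), env.grip_depth)
E
```

```text
pics
side [[503.50521945   0.         283.49022832]
 [  0.         503.50521945 215.35183117]
 [  0.           0.           1.        ]] [[-0.88278935  0.29479368 -0.36575901  0.16850287]
 [-0.4696703  -0.56982334  0.67432275  0.70070709]
 [-0.00963194  0.76707109  0.64148981  0.79176371]
 [ 0.          0.          0.          1.        ]]
top [[473.79922754   0.         277.30190005]
 [  0.         473.79922754 213.1971406 ]
 [  0.           0.           1.        ]] [[-0.05846966  0.97385122 -0.21953382  0.30022727]
 [-0.99827326 -0.05827945  0.00734819 -0.06518205]
 [-0.00563826  0.21958439  0.97557722  1.34083732]
 [ 0.          0.          0.          1.        ]]
wrist [[325.1922621    0.         283.62986802]
 [  0.         325.1922621  208.5851364 ]
 [  0.           0.           1.        ]] [[ 0.43461843  0.85466858  0.28398668  0.31052825]
 [-0.9006136   0.41293545  0.13557085 -0.46114294]
 [-0.00140002 -0.31468386  0.94919551  0.37299488]
 [ 0.          0.          0.          1.        ]]
{'time_s': 0.15, 'q': array([-7.65656670e+01,  2.18315587e+01,  7.43717811e+01,  1.59425105e-03,
        8.38567639e+01, -1.23350073e+01]), 'qvel': array([ 0.08509373, -0.12190694, -0.14369495,  0.02589592, -0.06414825,
        0.03395446]), 'joint_efforts': array([ 2.38625973e-03, -4.48624778e+01, -2.31343889e+01, -1.56372289e-04,
        3.85177875e-03,  2.60229751e-05]), 'position': array([ 0.23907249, -0.49508545,  0.23087654]), 'tool_rot': array([[ 9.00552868e-01,  4.34746460e-01, -2.16808447e-04],
       [ 4.34746441e-01, -9.00552318e-01,  1.02673022e-03],
       [ 2.51119980e-04, -1.01888155e-03, -9.99999449e-01]]), 'ft_force': array([ 0.46612274, -0.31703148, -0.07192611]), 'wrist_torque': array([-0.00103568, -0.01263278,  0.03086046]), 'grip_width': 0.08515078435005109} -0.0187
```

View pics/side0.png

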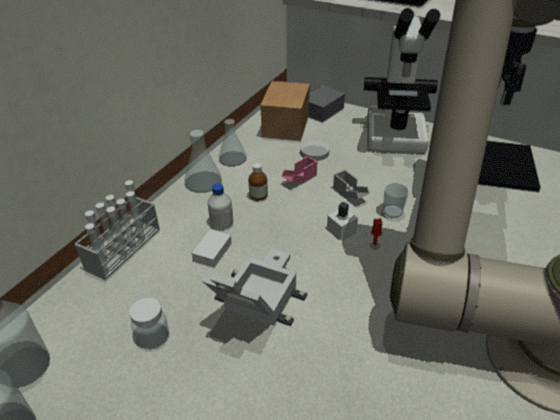

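View pics/top0.png

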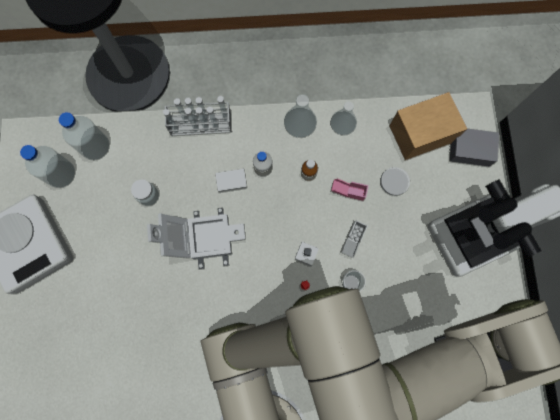

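View pics/wrist0.png

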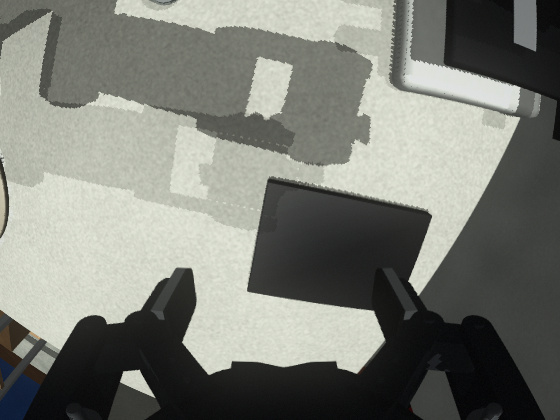

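The scene has these candidates (pixels in the top picture):
- **Scoops:** grey steel at (353,240) with the balls, and a pink look-alike at (349,189).
- **Pins:** steel in the white stand at (307,252), and a red look-alike at (305,285).
- **Chamber:** at (211,237), with the lid open to the left and the lug to the right at (238,232).

I'll enlarge crops to confirm and measure.

```bash
cat > h.py <<'E'
import numpy as np, cv2
from rig import env
def ray(d,u,v,fish=False):
    K=d["intrinsics"];T=d["world_from_camera"]
    x=(u-K[0,2])/K[0,0]; y=(v-K[1,2])/K[1,1]
    if fish:
        r=np.hypot(x,y); s=np.sin(r)/r if r>1e-9 else 1; c=np.array([x*s,-y*s,-np.cos(r)])
    else: c=np.array([x,-y,-1.])
    return T[:3,3],T[:3,:3]@c
def atz(d,u,v,z,fish=False):
    o,r=ray(d,u,v,fish); return o+r*(z-o[2])/r[2]
def proj(d,p,fish=False):
    K=d["intrinsics"];T=d["world_from_camera"]
    c=T[:3,:3].T@(np.asarray(p)-T[:3,3]); x,y,z=c[0],-c[1],-c[2]
    if fish:
        t=np.arctan2(np.hypot(x,y),z); h=np.hypot(x,y); x,y=x/h*t,y/h*t
    else: x,y=x/z,y/z
    return np.array([K[0,0]*x+K[0,2],K[1,1]*y+K[1,2]])
def tri(rays):
    A=np.zeros((3,3));b=np.zeros(3)
    for o,r in rays:
        r=r/np.linalg.norm(r);P=np.eye(3)-np.outer(r,r);A+=P;b+=P@o
    return np.linalg.solve(A,b)
def crop(name,im,u0,v0,w,h,s):
    c=im[v0:v0+h,u0:u0+w]; c=cv2.cvtColor(c,cv2.COLOR_RGB2BGR)
    c=cv2.resize(c,None,fx=s,fy=s,interpolation=cv2.INTER_CUBIC)
    step=10 if s>=4 else 20
    for u in range((u0//step+1)*step,u0+w,step):
        cv2.line(c,((u-u0)*s,0),((u-u0)*s,6),(0,0,255),1); cv2.putText(c,str(u),((u-u0)*s-10,18),0,.38,(0,0,255),1)
    for v in range((v0//step+1)*step,v0+h,step):
        cv2.line(c,(0,(v-v0)*s),(6,(v-v0)*s),(0,0,255),1); cv2.putText(c,str(v),(8,(v-v0)*s+4),0,.38,(0,0,255),1)
    cv2.imwrite(name,c)
E
python3 - <<'E'
from h import *
t=env.get_image("top");s=env.get_image("side")
crop("pics/t1.png",t["image"],285,170,100,100,6)
crop("pics/t2.png",t["image"],145,195,110,85,7)
crop("pics/s1.png",s["image"],270,140,150,115,5)
crop("pics/s2.png",s["image"],195,240,120,90,6)
E
```

```text
(no output)
```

View pics/t1.png

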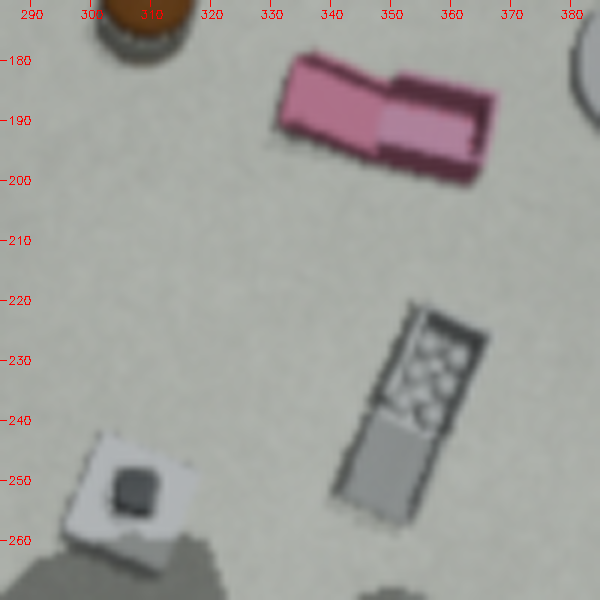

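View pics/t2.png

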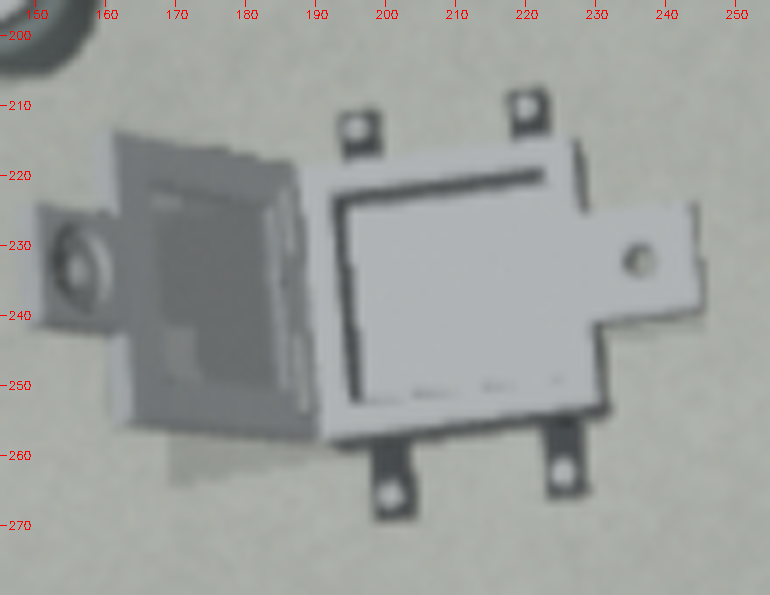

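View pics/s1.png

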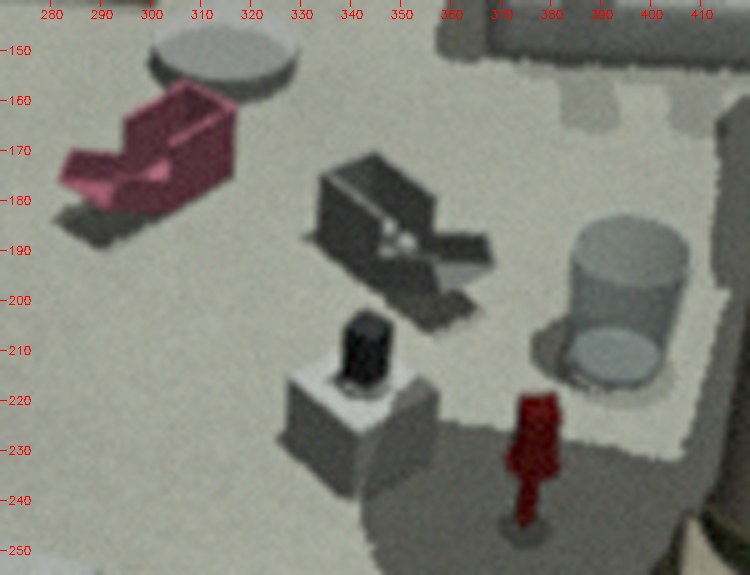

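View pics/s2.png

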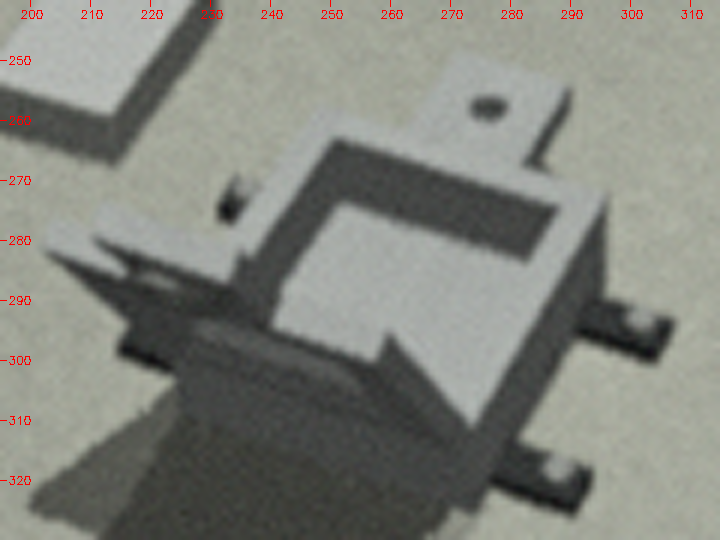

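Crops confirm it: the grey scoop (353,240) holds shiny balls and the pink one is empty. The dark steel pin sits in the white stand and the red one is separate. Next I'll fit poses to corner pixels from both cameras.

```bash
cat > fit.py <<'E'
from h import *
from scipy.optimize import least_squares
t=env.get_image("top");s=env.get_image("side")
def fit(name,obs,x0):
    def f(p,out=False):
        c,sn=np.cos(p[2]),np.sin(p[2]);r=[]
        for d,uv,q in obs:
            w=[p[0]+c*q[0]-sn*q[1],p[1]+sn*q[0]+c*q[1],q[2]]
            r.append(proj(d,w)-uv)
        return np.array(r) if out else np.ravel(r)
    o=least_squares(f,x0,loss="soft_l1"); print(name,o.x[:2].round(4),np.degrees(o.x[2]).round(2)); print(f(o.x,True).round(1).tolist())
    return o.x
m=.001
z=.045
ch=fit("chamber",[(t,(188,218.5),(.055,.055,z)),(t,(191.5,258),(-.055,.055,z)),(t,(227.5,215),(.055,-.055,z)),(t,(231.5,253.5),(-.055,-.055,z)),(t,(236.3,232),(0,-.077,z)),
 (s,(276,257.5),(0,-.077,z)),(s,(296,272),(-.055,-.055,z))],[.3,.1,0])
z=.042;h=.025
st=fit("stand",[(t,(302,243),(h,h,z)),(t,(317.2,248),(h,-h,z)),(t,(296,258),(-h,h,z)),(t,(311.7,263.5),(-h,-h,z)),
 (s,(328,216.5),(h,h,z)),(s,(343.5,228),(-h,h,z))],[.25,-.1,-.3])
y=.0185
for x0 in ([.3,-.2,0.5],[.3,-.2,3.5]):
  sc=fit("scoop",[(t,(354.2,220.5),(.025,-y,.045)),(t,(366,226),(.025,y,.045)),(t,(340.5,252.5),(-.073,-y,.03)),(t,(353,257.5),(-.073,y,.03))],x0)
for x0 in ([.3,-.2,0.5],[.3,-.2,3.5]):
  sc=fit("scoop",[(t,(354.2,220.5),(.025,y,.045)),(t,(366,226),(.025,-y,.045)),(t,(340.5,252.5),(-.073,y,.03)),(t,(353,257.5),(-.073,-y,.03)),
   (s,(345,170.5),(.025,-y,.045)),(s,(334,175.5),(.025,y,.045)),(s,(368.7,193),(-.073,y,.03))],x0)
print("pin top",tri([ray(t,308.0,251.0),ray(s,343.8,203.7)]))
print(atz(t,308,251,.078),atz(s,343.8,203.7,.078))
# lid lug/outer
print("lid outer lug?",atz(t,157,233,.1))
for n,u,v in(("bottle_b",262,160),("slide",231,180),("beaker",352,281),("red",305,285),("pink",349,189),("jar",143,192),("bottle_a",310,169)): print(n,atz(t,u,v,.03))
E
python3 fit.py
```

```text
chamber [0.5391 0.1182] 3.4
[[-0.3, 0.3], [-0.7, -0.3], [-0.7, -0.7], [-0.9, -0.5], [0.3, 0.5], [0.7, -1.1], [0.5, -0.9]]
stand [ 0.4729 -0.1481] -20.84
[[-1.7, -0.3], [0.4, 0.0], [-1.0, 1.8], [0.7, 1.8], [-0.5, -0.9], [-0.4, -1.9]]
scoop [ 0.5308 -0.2769] 13.9
[[0.3, -0.5], [-24.1, -2.1], [24.8, 1.6], [-0.3, 0.5]]
scoop [ 0.5524 -0.2954] 197.18
[[0.2, 12.4], [0.7, 2.3], [-0.2, -50.3], [-0.7, -59.8]]
scoop [ 0.5265 -0.2929] -25.8
[[-0.3, 0.4], [0.4, -0.1], [0.3, 1.4], [0.3, 1.5], [-0.5, -1.0], [-0.4, -1.1], [-9.4, 4.9]]
scoop [ 0.5265 -0.2929] 334.2
[[-0.3, 0.4], [0.4, -0.1], [0.3, 1.4], [0.3, 1.5], [-0.5, -1.0], [-0.4, -1.1], [-9.4, 4.9]]
pin top [ 0.47509564 -0.15118685  0.07594275]
[ 0.47570302 -0.15082913  0.078     ] [ 0.47329315 -0.14883661  0.078     ]
lid outer lug? [0.54462442 0.24846894 0.1       ]
bottle_b [ 0.75626946 -0.03988369  0.03      ]
slide [0.70111312 0.05246098 0.03      ]
beaker [ 0.39250708 -0.26858386  0.03      ]
red [ 0.38924333 -0.13905711  0.03      ]
pink [ 0.65389871 -0.28436087  0.03      ]
jar [0.68046702 0.3059977  0.03      ]
bottle_a [ 0.72050098 -0.17723703  0.03      ]
```

apply_moves([
  {"tx": 100,"ty": 70,"tz": 0,"rz": -0.3,"jaw": 1},
  {"tx": 287,"ty": 202,"tz": -80,"rz": -0.9,"jaw": 1},
  {"tx": 287,"ty": 202,"tz": -80,"rz": -0.9,"jaw": 1},
  {"tx": 287,"ty": 202,"tz": -80,"rz": -0.9,"jaw": 1},
  {"tx": 287,"ty": 202,"tz": -80,"rz": -0.9,"jaw": 1},
  {"tx": 287,"ty": 202,"tz": -80,"rz": -0.9,"jaw": 1},
  {"tx": 287,"ty": 202,"tz": -80,"rz": -0.9,"jaw": 1},
  {"tx": 287,"ty": 202,"tz": -80,"rz": -0.9,"jaw": 1},
  {"tx": 287,"ty": 202,"tz": -80,"rz": -0.9,"jaw": 1},
  {"tx": 287,"ty": 202,"tz": -80,"rz": -0.9,"jaw": 1},
  {"tx": 287,"ty": 202,"tz": -80,"rz": -0.9,"jaw": 1},
  {"tx": 287,"ty": 202,"tz": -80,"rz": -0.9,"jaw": 1},
])

```text
validation failed for argument at $.pl...
```

Run:
```python
from h import *
o=env.observe(); print(o["time_s"],o["q"].round(1),o["position"],o["tool_rot"].round(3))
w=env.get_image("wrist"); cv2.imwrite("pics/w1.png",cv2.cvtColor(w["image"],cv2.COLOR_RGB2BGR))
crop("pics/w1c.png",w["image"],180,130,200,150,4)
np.save("w1.npy",w,allow_pickle=True)
```

```text
0.35 [-76.6  21.8  74.3  -0.   83.9 -12.3] [ 0.23911466 -0.49520723  0.23116649] [[ 0.901  0.435 -0.   ]
 [ 0.435 -0.901  0.   ]
 [ 0.    -0.    -1.   ]]
```

View pics/w1.png

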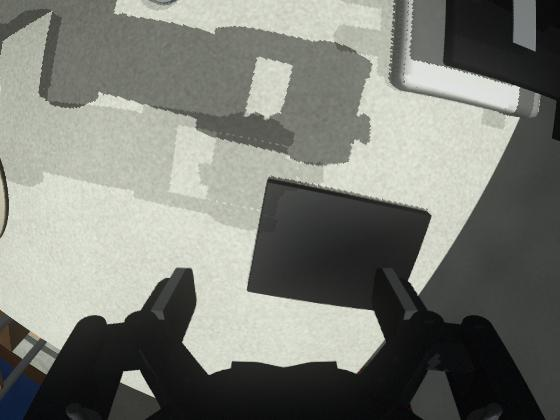

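View pics/w1c.png

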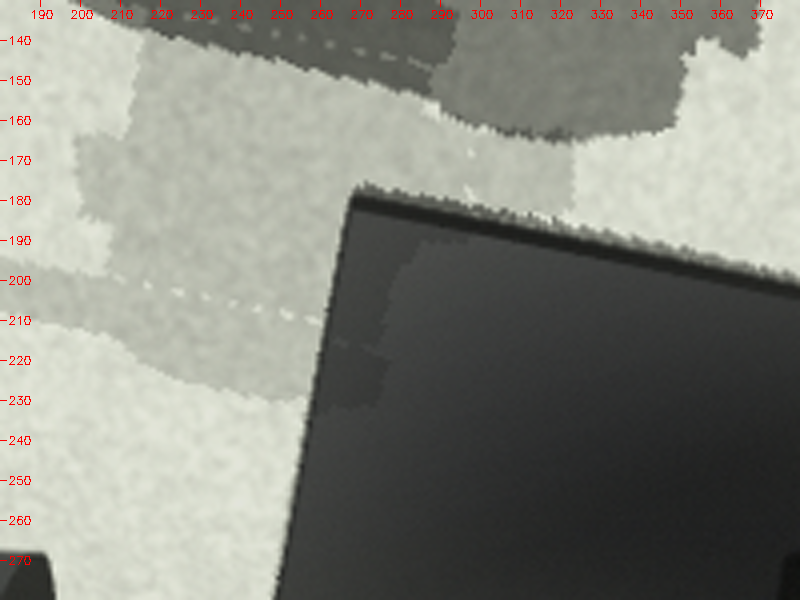

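The call was refused with a truncated validation message and nothing moved. I'll try a minimal call to see what it accepts.

apply_moves([
  {"tx": 20.0,"ty": 14.0,"tz": 0.0,"rx": 0.0,"ry": 0.0,"rz": -0.05,"jaw": 1.0},
])

```text
time_s: 0.5
position: [0.2579, -0.4822, 0.231]
tool_rot: [[0.922, 0.386, -0.001], [0.386, -0.922, 0.0], [-0.001, -0.0, -1.0]]
ft_force: [0.6, 0.1, -0.7]
grip_width: 0.0854
```

apply_moves([
  {"tx": 45,"ty": 30,"tz": 0,"rx": 0,"ry": 0,"rz": -0.15,"jaw": 1},
  {"tx": 268,"ty": 189,"tz": -80,"rx": 0,"ry": 0,"rz": -0.846,"jaw": 1},
])

```text
time_s: 0.7
position: [0.3346, -0.4307, 0.2195]
tool_rot: [[0.993, 0.117, 0.001], [0.117, -0.993, -0.003], [0.001, 0.003, -1.0]]
ft_force: [0.8, -0.7, -0.2]
grip_width: 0.0852
```

apply_moves([
  {"tx": 192,"ty": 138,"tz": -70,"rx": 0,"ry": 0,"rz": -0.567,"jaw": 1},
  {"tx": 192,"ty": 138,"tz": -70,"rx": 0,"ry": 0,"rz": -0.567,"jaw": 1},
  {"tx": 192,"ty": 138,"tz": -70,"rx": 0,"ry": 0,"rz": -0.567,"jaw": 1},
  {"tx": 192,"ty": 138,"tz": -70,"rx": 0,"ry": 0,"rz": -0.567,"jaw": 1},
  {"tx": 192,"ty": 138,"tz": -70,"rx": 0,"ry": 0,"rz": -0.567,"jaw": 1},
  {"tx": 192,"ty": 138,"tz": -70,"rx": 0,"ry": 0,"rz": -0.567,"jaw": 1},
  {"tx": 192,"ty": 138,"tz": -70,"rx": 0,"ry": 0,"rz": -0.567,"jaw": 1},
])

```text
time_s: 1.4
position: [0.5274, -0.2913, 0.1487]
tool_rot: [[0.902, -0.432, -0.002], [-0.432, -0.902, -0.002], [-0.001, 0.003, -1.0]]
ft_force: [0.5, 0.1, -0.4]
grip_width: 0.0853
```

Run:
```python
from h import *
o=env.observe(); print(o["time_s"],o["q"].round(1),o["position"],o["tool_rot"].round(3))
w=env.get_image("wrist"); cv2.imwrite("pics/w1.png",cv2.cvtColor(w["image"],cv2.COLOR_RGB2BGR))
p=np.array([.5265,-.2929]);a=np.radians(-25.8);R=np.array([[np.cos(a),-np.sin(a)],[np.sin(a),np.cos(a)]])
for q in((.025,.0185,.045),(.025,-.0185,.045),(-.073,.0185,.03),(-.073,-.0185,.03)):
    xy=p+R@q[:2]; print(q,proj(w,[*xy,q[2]],True))
```

```text
1.4 [-40.1  30.9  73.1  -0.2  76.   75.5] [ 0.52742505 -0.29133012  0.14867438] [[ 0.902 -0.432 -0.002]
 [-0.432 -0.902 -0.002]
 [-0.001  0.003 -1.   ]]
(0.025, 0.0185, 0.045) [259.79168336 176.15091435]
(0.025, -0.0185, 0.045) [307.538678   176.29143765]
(-0.073, 0.0185, 0.03) [263.22105081 276.87950311]
(-0.073, -0.0185, 0.03) [303.23679294 276.9547177 ]
```

View pics/w1.png

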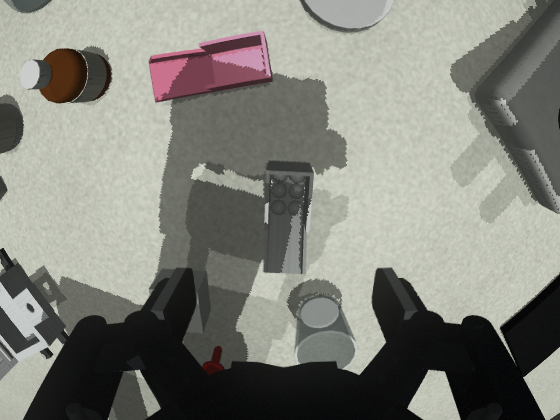

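Run:
```python
from h import *
w=env.get_image("wrist"); t=env.get_image("top")
crop("pics/w2.png",w["image"],245,150,85,135,4)
crop("pics/t3.png",t["image"],325,205,60,60,8)
```

```text
(no output)
```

View pics/w2.png

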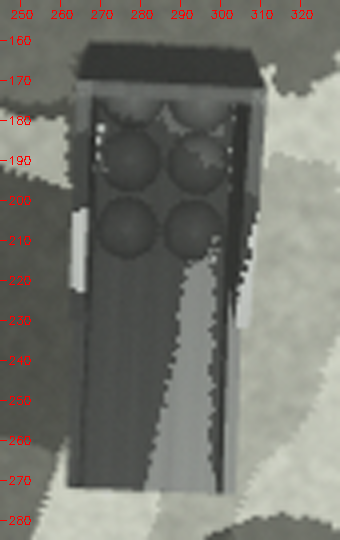

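Run:
```python
from h import *
from scipy.optimize import least_squares
w=env.get_image("wrist");o=env.observe()
y=.0185
P=np.array([(.025,y,.045),(.025,-y,.045),(-.073,y,.03),(-.073,-y,.03)]);uv=np.array([(265,171),(311.5,172),(261.8,272),(304,273)])
def f(p):
    c,s=np.cos(p[2]),np.sin(p[2]);R=np.array([[c,-s,0],[s,c,0],[0,0,1]])
    return np.ravel([proj(w,R@q+[p[0],p[1],0],True) for q in P]-uv)
r=least_squares(f,[.5265,-.2929,-.45]);print(r.x[:2],np.degrees(r.x[2]),r.fun.round(1))
print(o["position"],o["tool_rot"].round(3))
```

```text
[ 0.52720755 -0.29943169] -28.186022518772592 [-0.6 -0.7  0.4  0.2  1.2  0.1 -1.   0.5]
[ 0.52571894 -0.29395947  0.1501543 ] [[ 0.9   -0.436 -0.   ]
 [-0.436 -0.9   -0.004]
 [ 0.002  0.003 -1.   ]]
```

apply_moves([
  {"tx": 1,"ty": -4,"tz": -50,"rx": 0,"ry": 0,"rz": -0.025,"jaw": 1},
  {"tx": 1,"ty": -4,"tz": -100,"rx": 0,"ry": 0,"rz": -0.025,"jaw": 1},
  {"tx": 1,"ty": -4,"tz": -125,"rx": 0,"ry": 0,"rz": -0.025,"jaw": 1},
  {"tx": 1,"ty": -4,"tz": -138,"rx": 0,"ry": 0,"rz": -0.025,"jaw": 1},
  {"tx": 1,"ty": -4,"tz": -138,"rx": 0,"ry": 0,"rz": -0.025,"jaw": 1},
  {"tx": 1,"ty": -4,"tz": -138,"rx": 0,"ry": 0,"rz": -0.025,"jaw": 1},
])

```text
time_s: 2.2
position: [0.5271, -0.299, 0.0138]
tool_rot: [[0.888, -0.459, 0.002], [-0.459, -0.888, -0.005], [0.004, 0.004, -1.0]]
ft_force: [-0.6, 0.1, 0.7]
grip_width: 0.0851
```

apply_moves([
  {"tx": 0,"ty": 0,"tz": 0,"rx": 0,"ry": 0,"rz": 0,"jaw": -0.2},
  {"tx": 0,"ty": 0,"tz": 0,"rx": 0,"ry": 0,"rz": 0,"jaw": -0.2},
  {"tx": 0,"ty": 0,"tz": 0,"rx": 0,"ry": 0,"rz": 0,"jaw": -0.6},
  {"tx": 0,"ty": 0,"tz": 0,"rx": 0,"ry": 0,"rz": 0,"jaw": -0.6},
  {"tx": 0,"ty": 0,"tz": 0,"rx": 0,"ry": 0,"rz": 0,"jaw": -0.6},
  {"tx": 0,"ty": 0,"tz": 0,"rx": 0,"ry": 0,"rz": 0,"jaw": -0.6},
], grip_force=40)

```text
time_s: 2.8
position: [0.5275, -0.2991, 0.0146]
tool_rot: [[0.888, -0.459, 0.003], [-0.459, -0.888, -0.006], [0.005, 0.004, -1.0]]
ft_force: [-0.0, 1.1, 5.2]
grip_width: 0.0365
```

apply_moves([
  {"tx": 0,"ty": 0,"tz": 10,"rx": 0,"ry": 0,"rz": 0,"jaw": -0.6},
  {"tx": 0,"ty": 0,"tz": 30,"rx": 0,"ry": 0,"rz": 0,"jaw": -0.6},
  {"tx": 0,"ty": 0,"tz": 60,"rx": 0,"ry": 0,"rz": 0,"jaw": -0.6},
  {"tx": 0,"ty": 0,"tz": 90,"rx": 0,"ry": 0,"rz": 0,"jaw": -0.6},
  {"tx": 0,"ty": 0,"tz": 120,"rx": 0,"ry": 0,"rz": 0,"jaw": -0.6},
  {"tx": 0,"ty": 0,"tz": 150,"rx": 0,"ry": 0,"rz": 0,"jaw": -0.6},
  {"tx": 0,"ty": 0,"tz": 175,"rx": 0,"ry": 0,"rz": 0,"jaw": -0.6},
  {"tx": 0,"ty": 0,"tz": 185,"rx": 0,"ry": 0,"rz": 0,"jaw": -0.6},
  {"tx": 0,"ty": 0,"tz": 185,"rx": 0,"ry": 0,"rz": 0,"jaw": -0.6},
])

```text
time_s: 3.7
position: [0.5277, -0.2992, 0.2008]
tool_rot: [[0.888, -0.459, 0.005], [-0.459, -0.888, -0.008], [0.008, 0.005, -1.0]]
ft_force: [1.1, -0.0, -2.7]
grip_width: 0.0367
```

Run:
```python
from h import *
o=env.observe(); print(o["time_s"],o["q"].round(1),o["position"],o["ft_force"])
w=env.get_image("wrist"); crop("pics/w3.png",w["image"],130,120,300,220,2)
s=env.get_image("side"); crop("pics/s3.png",s["image"],200,60,200,240,2)
t=env.get_image("top")
# lid angle: lug tip outer edges
for u,v in ((151,224),(150,241),(161,214),(162,255)):
    print(u,v,[ (z,atz(t,u,v,z)[:2].round(3)) for z in (.1,.15,.19)])
```

```text
3.7 [-40.7  28.6  68.2  -0.2  82.8  76.7] [ 0.52768624 -0.29916731  0.20076174] [ 1.14026229 -0.03319435 -2.70710459]
151 224 [(0.1, array([0.57 , 0.264])), (0.15, array([0.559, 0.251])), (0.19, array([0.55 , 0.241]))]
150 241 [(0.1, array([0.524, 0.267])), (0.15, array([0.515, 0.254])), (0.19, array([0.508, 0.243]))]
161 214 [(0.1, array([0.596, 0.238])), (0.15, array([0.584, 0.225])), (0.19, array([0.574, 0.216]))]
162 255 [(0.1, array([0.485, 0.235])), (0.15, array([0.477, 0.223])), (0.19, array([0.471, 0.214]))]
```

View pics/w3.png

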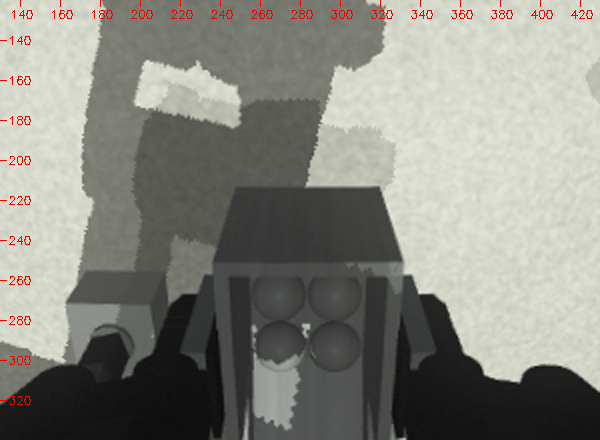

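View pics/s3.png

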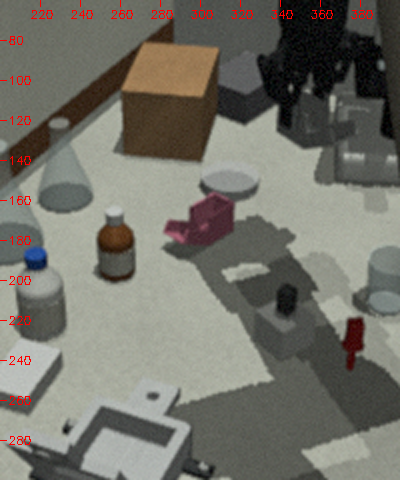

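```bash
cat > pour.py <<'E'
from h import *
from scipy.spatial.transform import Rotation as Ro
import sys
cx,cy,yaw=.5391,.1182,np.radians(3.4)
c,s=np.cos(yaw),np.sin(yaw); Rc=np.array([[c,-s,0],[s,c,0],[0,0,1]])
o=env.observe(); R0=np.array(o["tool_rot"]);p0=np.array(o["position"])
D=np.array([[1,0,0],[0,-1,0],[0,0,-1.]])
def row(th,lx,ly,lz):
    th=np.radians(th); Ry=Ro.from_rotvec([0,-th,0]).as_matrix()
    p=np.array([cx,cy,0])+Rc@(np.array([lx,ly,lz])+Ry@[.0745,0,-.0154]); R=Rc@Ry@D
    rv=Ro.from_matrix(R@R0.T).as_rotvec()
    return ((p-p0)*1000).round(0).astype(int).tolist(),rv.round(3).tolist()
for a in sys.argv[1:]:
    th,lx,ly,lz=map(float,a.split(",")); print(a,*row(th,lx,ly,lz))
E
python3 pour.py 0,.022,-.008,.12
```

```text
0,.022,-.008,.12 [109, 415, -93] [0.004, 0.002, 0.536]
```

apply_moves([
  {"tx": 3,"ty": 10,"tz": 0,"rx": 0,"ry": 0,"rz": 0.01,"jaw": -0.6},
  {"tx": 8,"ty": 32,"tz": 0,"rx": 0,"ry": 0,"rz": 0.04,"jaw": -0.6},
  {"tx": 17,"ty": 65,"tz": 0,"rx": 0,"ry": 0,"rz": 0.08,"jaw": -0.6},
  {"tx": 28,"ty": 105,"tz": 0,"rx": 0,"ry": 0,"rz": 0.13,"jaw": -0.6},
  {"tx": 38,"ty": 145,"tz": 0,"rx": 0,"ry": 0,"rz": 0.18,"jaw": -0.6},
  {"tx": 49,"ty": 185,"tz": 0,"rx": 0,"ry": 0,"rz": 0.24,"jaw": -0.6},
  {"tx": 59,"ty": 225,"tz": 0,"rx": 0,"ry": 0,"rz": 0.29,"jaw": -0.6},
  {"tx": 70,"ty": 265,"tz": 0,"rx": 0,"ry": 0,"rz": 0.34,"jaw": -0.6},
  {"tx": 80,"ty": 305,"tz": 0,"rx": 0,"ry": 0,"rz": 0.39,"jaw": -0.6},
  {"tx": 90,"ty": 345,"tz": 0,"rx": 0,"ry": 0,"rz": 0.44,"jaw": -0.6},
  {"tx": 99,"ty": 378,"tz": 0,"rx": 0,"ry": 0,"rz": 0.49,"jaw": -0.6},
  {"tx": 105,"ty": 400,"tz": 0,"rx": 0,"ry": 0,"rz": 0.52,"jaw": -0.6},
])

```text
time_s: 5.05
position: [0.6316, 0.1046, 0.1968]
tool_rot: [[0.999, 0.048, 0.001], [0.048, -0.999, -0.003], [0.001, 0.003, -1.0]]
ft_force: [-0.3, -0.2, -1.8]
grip_width: 0.0363
```

```bash
python3 pour.py 0,.022,-.008,.2 0,.022,-.008,.12 10,.022,-.008,.1 20,.022,-.008,.08 25,.022,-.008,.055
```

```text
0,.022,-.008,.2 [4, 11, -12] [0.003, 0.001, 0.012]
0,.022,-.008,.12 [4, 11, -92] [0.003, 0.001, 0.012]
10,.022,-.008,.1 [6, 11, -99] [0.012, -0.174, 0.012]
20,.022,-.008,.08 [5, 11, -106] [0.021, -0.348, 0.012]
25,.022,-.008,.055 [4, 11, -124] [0.026, -0.435, 0.012]
```

apply_moves([
  {"tx": 4,"ty": 11,"tz": -10,"rx": 0,"ry": 0,"rz": 0.012,"jaw": -0.6},
  {"tx": 4,"ty": 11,"tz": -30,"rx": 0,"ry": 0,"rz": 0.012,"jaw": -0.6},
  {"tx": 4,"ty": 11,"tz": -55,"rx": 0,"ry": 0,"rz": 0.012,"jaw": -0.6},
  {"tx": 4,"ty": 11,"tz": -78,"rx": 0,"ry": 0,"rz": 0.012,"jaw": -0.6},
  {"tx": 4,"ty": 11,"tz": -92,"rx": 0.003,"ry": -0.05,"rz": 0.012,"jaw": -0.6},
  {"tx": 6,"ty": 11,"tz": -99,"rx": 0.012,"ry": -0.12,"rz": 0.012,"jaw": -0.6},
  {"tx": 6,"ty": 11,"tz": -102,"rx": 0.012,"ry": -0.174,"rz": 0.012,"jaw": -0.6},
  {"tx": 5,"ty": 11,"tz": -104,"rx": 0.016,"ry": -0.26,"rz": 0.012,"jaw": -0.6},
  {"tx": 5,"ty": 11,"tz": -106,"rx": 0.021,"ry": -0.348,"rz": 0.012,"jaw": -0.6},
  {"tx": 5,"ty": 11,"tz": -106,"rx": 0.021,"ry": -0.348,"rz": 0.012,"jaw": -0.6},
])

```text
time_s: 6.05
position: [0.6338, 0.1156, 0.0885]
tool_rot: [[0.94, 0.059, 0.337], [0.055, -0.998, 0.02], [0.337, -0.0, -0.941]]
ft_force: [-0.4, 0.7, -1.4]
grip_width: 0.0363
```

```bash
python3 - <<'E'
from h import *
o=env.observe(); print(o["time_s"],o["q"].round(1),o["position"],o["ft_force"])
w=env.get_image("wrist"); cv2.imwrite("pics/w4.png",cv2.cvtColor(w["image"],cv2.COLOR_RGB2BGR))
s=env.get_image("side"); crop("pics/s4.png",s["image"],150,160,200,180,3)
t=env.get_image("top"); crop("pics/t4.png",t["image"],140,160,140,120,5)
E
python3 pour.py 25,.022,-.008,.06 32,.022,-.008,.055 40,.022,-.008,.052 50,.022,-.008,.052  60,.022,-.008,.052 68,.022,-.008,.052
```

```text
6.05 [-0.7 31.9 86.   2.1 42.4 84.6] [0.63375652 0.11564508 0.0885276 ] [-0.42038341  0.72238447 -1.42371324]
25,.022,-.008,.06 [-1, 0, -13] [0.006, -0.089, 0.0]
32,.022,-.008,.055 [-4, 0, -9] [0.013, -0.211, 0.0]
40,.022,-.008,.052 [-9, 0, -2] [0.021, -0.35, 0.001]
50,.022,-.008,.052 [-16, 0, 9] [0.031, -0.524, 0.001]
60,.022,-.008,.052 [-25, -1, 18] [0.042, -0.699, 0.001]
68,.022,-.008,.052 [-33, -1, 25] [0.05, -0.838, 0.001]
```

View pics/w4.png

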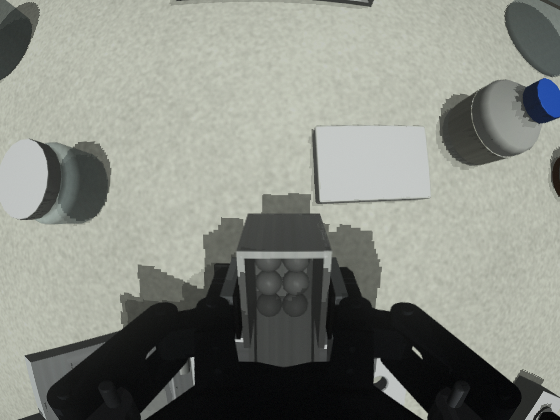

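View pics/s4.png

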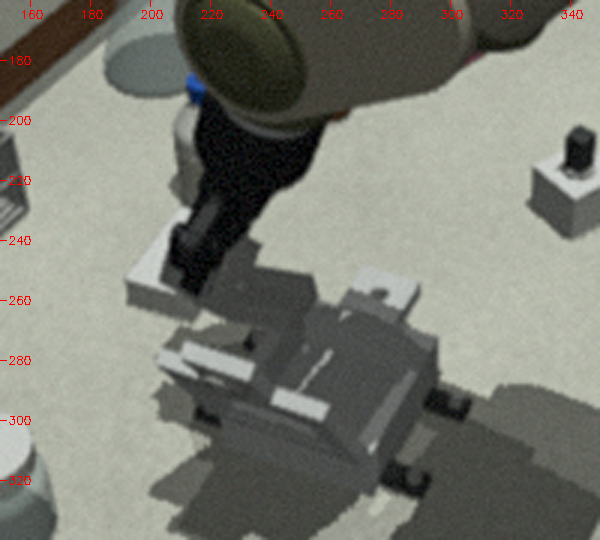

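View pics/t4.png

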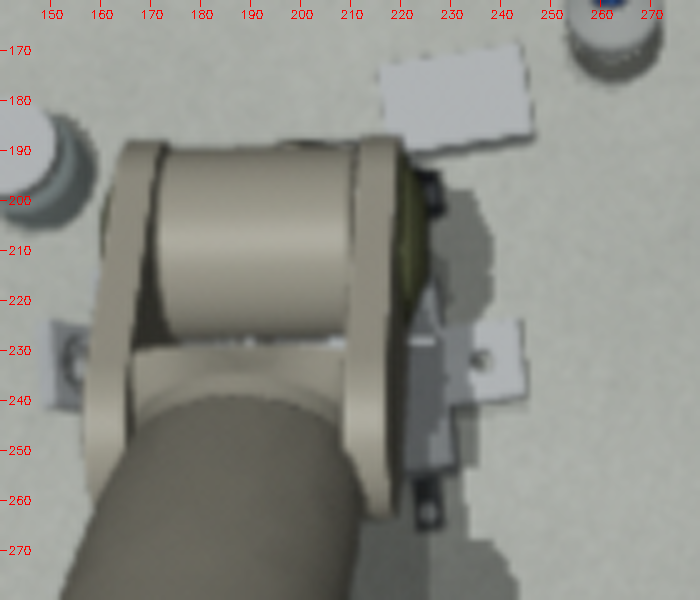

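```bash
python3 pour.py 25,.022,-.018,.062 30,.022,-.018,.057 35,.022,-.018,.055 40,.022,-.018,.052 50,.022,-.018,.052
```

```text
25,.022,-.018,.062 [-1, -10, -11] [0.006, -0.089, 0.0]
30,.022,-.018,.057 [-3, -10, -10] [0.011, -0.176, 0.0]
35,.022,-.018,.055 [-5, -10, -5] [0.016, -0.263, 0.0]
40,.022,-.018,.052 [-8, -10, -2] [0.021, -0.35, 0.001]
50,.022,-.018,.052 [-15, -10, 9] [0.031, -0.524, 0.001]
```

apply_moves([
  {"tx": 0,"ty": -10,"tz": 0,"rx": 0,"ry": 0,"rz": 0,"jaw": -0.6},
  {"tx": -1,"ty": -10,"tz": -11,"rx": 0.006,"ry": -0.089,"rz": 0,"jaw": -0.6},
  {"tx": -1,"ty": -10,"tz": -11,"rx": 0.006,"ry": -0.089,"rz": 0,"jaw": -0.6},
  {"tx": -3,"ty": -10,"tz": -10,"rx": 0.011,"ry": -0.14,"rz": 0,"jaw": -0.6},
  {"tx": -3,"ty": -10,"tz": -10,"rx": 0.011,"ry": -0.176,"rz": 0,"jaw": -0.6},
])

```text
time_s: 6.7
position: [0.6343, 0.1051, 0.0809]
tool_rot: [[0.865, 0.059, 0.499], [0.051, -0.998, 0.03], [0.499, -0.0, -0.866]]
ft_force: [-0.3, 0.3, -1.2]
grip_width: 0.0363
```

```bash
python3 - <<'E'
from h import *
o=env.observe(); print(o["time_s"],o["q"].round(1),o["position"],o["ft_force"])
w=env.get_image("wrist"); crop("pics/w5.png",w["image"],200,190,160,120,4)
s=env.get_image("side"); crop("pics/s5.png",s["image"],150,160,200,180,3)
E
python3 pour.py 30,.022,-.018,.055 35,.022,-.018,.055 40,.022,-.018,.052 50,.022,-.018,.052
```

```text
6.7 [-2.3 30.8 94.6  6.7 24.9 79. ] [0.63432854 0.10511416 0.08093942] [-0.30007183  0.29302852 -1.2038689 ]
30,.022,-.018,.055 [0, 1, -2] [-0.0, -0.003, 0.0]
35,.022,-.018,.055 [-2, 0, 5] [0.005, -0.09, 0.0]
40,.022,-.018,.052 [-5, 0, 8] [0.01, -0.177, 0.0]
50,.022,-.018,.052 [-12, 0, 19] [0.02, -0.351, 0.0]
```

View pics/w5.png

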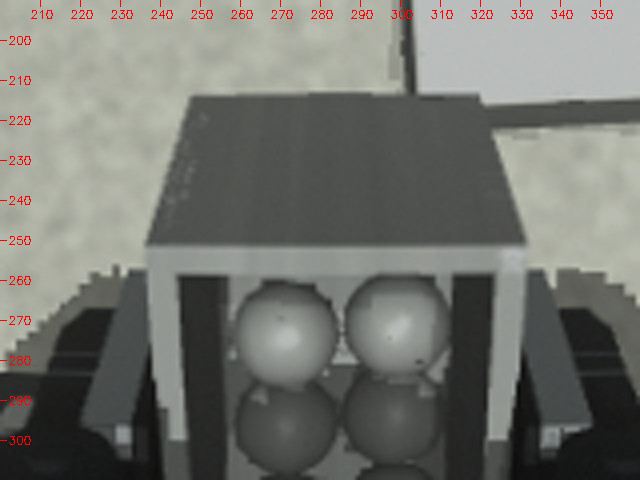

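View pics/s5.png

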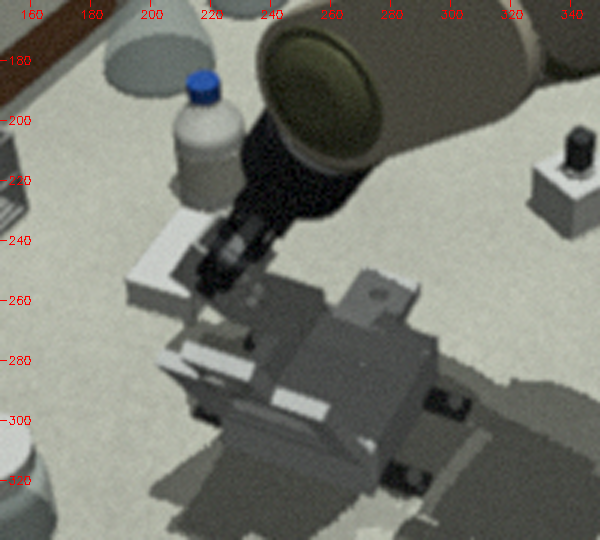

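Balls still sit at θ≈30°, but q5 is down to 25° and its limit is 10°, so tipping toward the robot will run out of range. I'll untilt, set the scoop down on open bench, turn the grip 180° and pour away from the robot, where q5 has room.

```bash
python3 pour.py 15,.022,-.018,.08 0,.022,-.018,.15 0,.022,-.018,.175
python3 - <<'E'
from h import *
from scipy.spatial.transform import Rotation as Ro
o=env.observe();R0=o["tool_rot"]
a=np.radians(-27);D=np.array([[np.cos(a),np.sin(a),0],[np.sin(a),-np.cos(a),0],[0,0,-1]])
print(Ro.from_matrix(D@R0.T).as_rotvec(), (np.array([.58,-.11,.16])-o["position"])*1000)
E
```

```text
15,.022,-.018,.08 [4, 1, 4] [-0.016, 0.259, 0.0]
0,.022,-.018,.15 [3, 1, 54] [-0.031, 0.52, 0.0]
0,.022,-.018,.175 [3, 1, 79] [-0.031, 0.52, 0.0]
[ 0.1073227   0.51587724 -0.51796298] [ -53.75486161 -215.30716235   79.52304388]
```

apply_moves([
  {"tx": 4,"ty": 1,"tz": 3,"rx": -0.008,"ry": 0.13,"rz": 0,"jaw": -0.6},
  {"tx": 4,"ty": 1,"tz": 12,"rx": -0.016,"ry": 0.26,"rz": 0,"jaw": -0.6},
  {"tx": 4,"ty": 1,"tz": 30,"rx": -0.024,"ry": 0.39,"rz": 0,"jaw": -0.6},
  {"tx": 3,"ty": 1,"tz": 54,"rx": -0.031,"ry": 0.5,"rz": 0,"jaw": -0.6},
  {"tx": 3,"ty": 0,"tz": 79,"rx": -0.031,"ry": 0.52,"rz": 0,"jaw": -0.6},
  {"tx": -3,"ty": -20,"tz": 90,"rx": -0.02,"ry": 0.52,"rz": -0.05,"jaw": -0.6},
  {"tx": -12,"ty": -52,"tz": 90,"rx": 0,"ry": 0.52,"rz": -0.13,"jaw": -0.6},
  {"tx": -22,"ty": -90,"tz": 90,"rx": 0.03,"ry": 0.52,"rz": -0.23,"jaw": -0.6},
  {"tx": -32,"ty": -130,"tz": 90,"rx": 0.06,"ry": 0.52,"rz": -0.33,"jaw": -0.6},
  {"tx": -43,"ty": -170,"tz": 85,"rx": 0.085,"ry": 0.517,"rz": -0.43,"jaw": -0.6},
  {"tx": -50,"ty": -200,"tz": 75,"rx": 0.1,"ry": 0.516,"rz": -0.49,"jaw": -0.6},
  {"tx": -54,"ty": -215,"tz": 60,"rx": 0.107,"ry": 0.516,"rz": -0.518,"jaw": -0.6},
])

```text
time_s: 8.0
position: [0.5798, -0.113, 0.1418]
tool_rot: [[0.889, -0.459, -0.0], [-0.459, -0.889, -0.002], [0.001, 0.002, -1.0]]
ft_force: [0.2, 0.5, -2.8]
grip_width: 0.0363
```

Run:
```python
from h import *
from scipy.spatial.transform import Rotation as Ro
o=env.observe();R0=o["tool_rot"]
a=np.radians(-27);D=np.array([[np.cos(a),np.sin(a),0],[np.sin(a),-np.cos(a),0],[0,0,-1]])
print(Ro.from_matrix(D@R0.T).as_rotvec().round(4), (np.array([.58,-.11,.0146])-o["position"])*1000,o["q"].round(1))
w=env.get_image("wrist"); cv2.imwrite("pics/w6.png",cv2.cvtColor(w["image"],cv2.COLOR_RGB2BGR))
```

```text
[ 0.0018 -0.0001  0.0052] [   0.21130761    2.97554759 -127.24105359] [-22.5  30.1  75.8  -0.1  74.1  94.9]
```

View pics/w6.png

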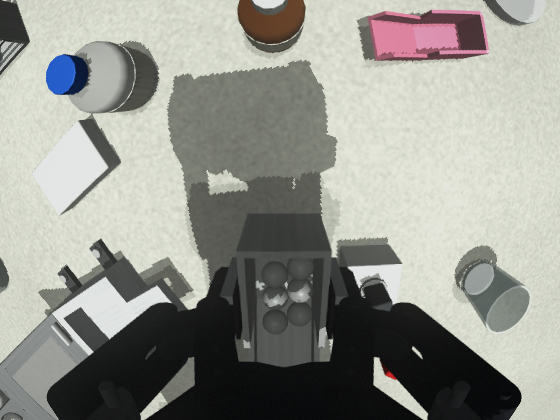

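apply_moves([
  {"tx": 0,"ty": 0,"tz": -20,"rx": 0.002,"ry": 0,"rz": 0,"jaw": -0.6},
  {"tx": 0,"ty": 0,"tz": -55,"rx": 0.002,"ry": 0,"rz": 0,"jaw": -0.6},
  {"tx": 0,"ty": 0,"tz": -90,"rx": 0.002,"ry": 0,"rz": 0,"jaw": -0.6},
  {"tx": 0,"ty": 0,"tz": -115,"rx": 0.002,"ry": 0,"rz": 0,"jaw": -0.6},
  {"tx": 0,"ty": 0,"tz": -123,"rx": 0.002,"ry": 0,"rz": 0,"jaw": -0.6},
  {"tx": 0,"ty": 0,"tz": -127,"rx": 0.002,"ry": 0,"rz": 0,"jaw": -0.6},
  {"tx": 0,"ty": 0,"tz": -128,"rx": 0.002,"ry": 0,"rz": 0,"jaw": -0.6},
])

```text
time_s: 8.75
position: [0.5778, -0.1132, 0.0144]
tool_rot: [[0.888, -0.459, -0.008], [-0.459, -0.888, 0.002], [-0.008, 0.002, -1.0]]
ft_force: [-18.6, 5.0, 30.5]
grip_width: 0.0367
```

apply_moves([
  {"tx": 0,"ty": 0,"tz": 1.5,"rx": 0,"ry": 0,"rz": 0,"jaw": -0.6},
  {"tx": 0,"ty": 0,"tz": 1.5,"rx": 0,"ry": 0,"rz": 0,"jaw": 0},
  {"tx": 0,"ty": 0,"tz": 1.5,"rx": 0,"ry": 0,"rz": 0,"jaw": 0.5},
  {"tx": 0,"ty": 0,"tz": 1.5,"rx": 0,"ry": 0,"rz": 0,"jaw": 1},
  {"tx": 0,"ty": 0,"tz": 1.5,"rx": 0,"ry": 0,"rz": 0,"jaw": 1},
  {"tx": 0,"ty": 0,"tz": 1.5,"rx": 0,"ry": 0,"rz": 0,"jaw": 1},
])

```text
time_s: 9.35
position: [0.5778, -0.1133, 0.0157]
tool_rot: [[0.888, -0.459, -0.008], [-0.459, -0.888, 0.002], [-0.008, 0.002, -1.0]]
ft_force: [-0.6, 0.6, 0.8]
grip_width: 0.0856
```

apply_moves([
  {"tx": 0,"ty": 0,"tz": 30,"rx": 0,"ry": 0,"rz": 0,"jaw": 1},
  {"tx": 0,"ty": 0,"tz": 70,"rx": 0,"ry": 0,"rz": 0.15,"jaw": 1},
  {"tx": 0,"ty": 0,"tz": 85,"rx": 0,"ry": 0,"rz": 0.3,"jaw": 1},
  {"tx": 0,"ty": 0,"tz": 85,"rx": 0,"ry": 0,"rz": 0.6,"jaw": 1},
  {"tx": 0,"ty": 0,"tz": 85,"rx": 0,"ry": 0,"rz": 0.9,"jaw": 1},
  {"tx": 0,"ty": 0,"tz": 85,"rx": 0,"ry": 0,"rz": 1.2,"jaw": 1},
  {"tx": 0,"ty": 0,"tz": 85,"rx": 0,"ry": 0,"rz": 1.5,"jaw": 1},
  {"tx": 0,"ty": 0,"tz": 85,"rx": 0,"ry": 0,"rz": 1.8,"jaw": 1},
  {"tx": 0,"ty": 0,"tz": 85,"rx": 0,"ry": 0,"rz": 2.0,"jaw": 1},
  {"tx": 0,"ty": 0,"tz": 85,"rx": 0,"ry": 0,"rz": 2.2,"jaw": 1},
  {"tx": 0,"ty": 0,"tz": 85,"rx": 0,"ry": 0,"rz": 2.4,"jaw": 1},
  {"tx": 0,"ty": 0,"tz": 85,"rx": 0,"ry": 0,"rz": 2.5,"jaw": 1},
])

```text
time_s: 10.55
position: [0.5777, -0.1133, 0.1006]
tool_rot: [[0.382, 0.924, -0.002], [0.924, -0.382, -0.008], [-0.008, 0.002, -1.0]]
ft_force: [1.2, -0.1, -0.6]
grip_width: 0.0855
```

Run:
```python
from h import *
o=env.observe();print(o["time_s"],o["position"],o["q"].round(1),o["ft_force"],np.degrees(np.arctan2(o["tool_rot"][1][0],o["tool_rot"][0][0])))
w=env.get_image("wrist"); cv2.imwrite("pics/w7.png",cv2.cvtColor(w["image"],cv2.COLOR_RGB2BGR))
```

```text
10.55 [ 0.57773193 -0.11328356  0.1005678 ] [-22.4  32.5  79.1  -0.5  68.3   0.2] [ 1.178673   -0.11448781 -0.56760126] 67.54821407544019
```

View pics/w7.png

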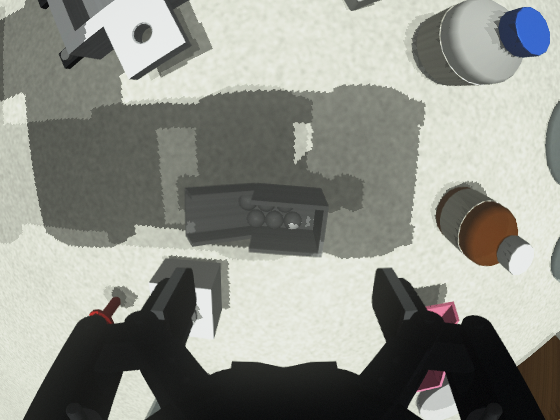

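apply_moves([
  {"tx": 0,"ty": 0,"tz": 50,"rx": 0,"ry": 0,"rz": 0.3,"jaw": 1},
  {"tx": 0,"ty": 0,"tz": 50,"rx": 0,"ry": 0,"rz": 0.6,"jaw": 1},
  {"tx": 0,"ty": 0,"tz": 50,"rx": 0,"ry": 0,"rz": 0.9,"jaw": 1},
  {"tx": 0,"ty": 0,"tz": 50,"rx": 0,"ry": 0,"rz": 1.2,"jaw": 1},
  {"tx": 0,"ty": 0,"tz": 50,"rx": 0,"ry": 0,"rz": 1.49,"jaw": 1},
  {"tx": 0,"ty": 0,"tz": 50,"rx": 0,"ry": 0,"rz": 1.49,"jaw": 1},
  {"tx": 0,"ty": 0,"tz": 50,"rx": 0,"ry": 0,"rz": 1.49,"jaw": 1},
  {"tx": 0,"ty": 0,"tz": 50,"rx": 0,"ry": 0,"rz": 1.49,"jaw": 1},
  {"tx": 0,"ty": 0,"tz": 50,"rx": 0,"ry": 0,"rz": 1.49,"jaw": 1},
  {"tx": 0,"ty": 0,"tz": 50,"rx": 0,"ry": 0,"rz": 1.49,"jaw": 1},
  {"tx": 0,"ty": 0,"tz": 50,"rx": 0,"ry": 0,"rz": 1.49,"jaw": 1},
])

```text
time_s: 11.7
position: [0.5777, -0.1133, 0.1505]
tool_rot: [[-0.893, 0.449, 0.008], [0.449, 0.893, -0.002], [-0.008, 0.002, -1.0]]
ft_force: [-0.1, -0.8, 0.1]
grip_width: 0.0858
```

Run:
```python
from h import *
o=env.observe();print(o["time_s"],o["position"],o["q"].round(1),o["ft_force"],np.degrees(np.arctan2(o["tool_rot"][1][0],o["tool_rot"][0][0])))
w=env.get_image("wrist"); crop("pics/w8.png",w["image"],200,120,160,150,4)
```

```text
11.7 [ 0.57766108 -0.11328194  0.15048143] [-22.6  29.3  75.8   0.1  74.5 -85.9] [-0.07342836 -0.79958772  0.07091049] 153.28807782234375
```

View pics/w8.png

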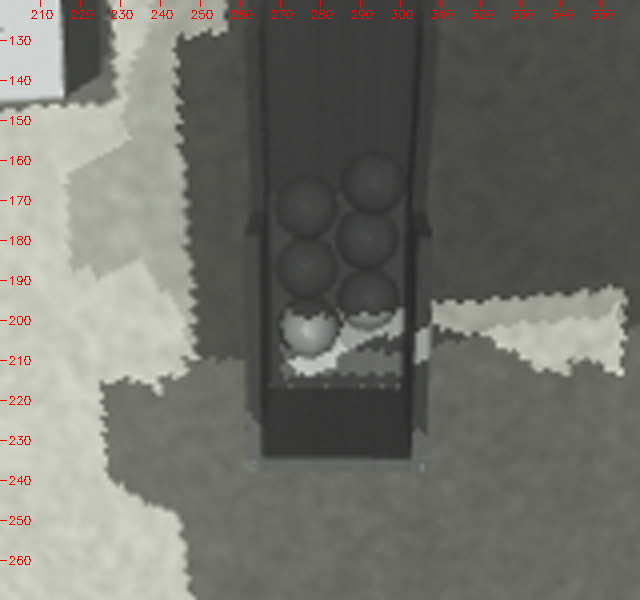

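apply_moves([
  {"tx": 0,"ty": 0,"tz": -50,"rx": 0.002,"ry": 0.008,"rz": -0.005,"jaw": 1},
  {"tx": 0,"ty": 0,"tz": -100,"rx": 0.002,"ry": 0.008,"rz": -0.005,"jaw": 1},
  {"tx": 0,"ty": 0,"tz": -125,"rx": 0.002,"ry": 0.008,"rz": -0.005,"jaw": 1},
  {"tx": 0,"ty": 0,"tz": -134,"rx": 0.002,"ry": 0.008,"rz": -0.005,"jaw": 1},
  {"tx": 0,"ty": 0,"tz": -134,"rx": 0.002,"ry": 0.008,"rz": -0.005,"jaw": 0},
  {"tx": 0,"ty": 0,"tz": -134,"rx": 0.002,"ry": 0.008,"rz": -0.005,"jaw": -0.6},
  {"tx": 0,"ty": 0,"tz": -134,"rx": 0.002,"ry": 0.008,"rz": -0.005,"jaw": -0.6},
  {"tx": 0,"ty": 0,"tz": -134,"rx": 0.002,"ry": 0.008,"rz": -0.005,"jaw": -0.6},
  {"tx": 0,"ty": 0,"tz": -134,"rx": 0.002,"ry": 0.008,"rz": -0.005,"jaw": -0.6},
  {"tx": 0,"ty": 0,"tz": -134,"rx": 0.002,"ry": 0.008,"rz": -0.005,"jaw": -0.6},
], grip_force=50)

```text
time_s: 12.75
position: [0.5785, -0.1136, 0.0182]
tool_rot: [[-0.889, 0.458, 0.003], [0.458, 0.889, -0.001], [-0.003, 0.0, -1.0]]
ft_force: [-0.5, 0.2, 5.3]
grip_width: 0.0358
```

```bash
sed -e 's/D=np.array.*/D=np.diag([-1,1,-1.]); Z=np.diag([-1,-1,1.])/' -e 's/Ry@\[.0745,0,-.0154\]/Z@Ry@[.073,0,-.0118]/' -e 's/R=Rc@Ry@D/R=Rc@Z@Ry@D/' pour.py > pour2.py; python3 pour2.py 0,-.022,-.014,.2
```

```text
0,-.022,-.014,.2 [-133, 212, 170] [0.004, -0.001, -2.607]
```

apply_moves([
  {"tx": 0,"ty": 0,"tz": 8,"rx": 0,"ry": 0,"rz": 0,"jaw": -0.6},
  {"tx": 0,"ty": 0,"tz": 30,"rx": 0,"ry": 0,"rz": 0,"jaw": -0.6},
  {"tx": 0,"ty": 0,"tz": 60,"rx": 0,"ry": 0,"rz": 0,"jaw": -0.6},
  {"tx": 0,"ty": 0,"tz": 95,"rx": 0,"ry": 0,"rz": -0.04,"jaw": -0.6},
  {"tx": 0,"ty": 0,"tz": 130,"rx": 0,"ry": 0,"rz": -0.12,"jaw": -0.6},
  {"tx": 0,"ty": 0,"tz": 155,"rx": 0,"ry": 0,"rz": -0.24,"jaw": -0.6},
  {"tx": -3,"ty": 5,"tz": 170,"rx": 0,"ry": 0,"rz": -0.37,"jaw": -0.6},
  {"tx": -9,"ty": 14,"tz": 172,"rx": 0,"ry": 0,"rz": -0.5,"jaw": -0.6},
  {"tx": -17,"ty": 28,"tz": 172,"rx": 0,"ry": 0,"rz": -0.63,"jaw": -0.6},
  {"tx": -26,"ty": 44,"tz": 172,"rx": 0,"ry": 0,"rz": -0.76,"jaw": -0.6},
  {"tx": -36,"ty": 60,"tz": 172,"rx": 0,"ry": 0,"rz": -0.89,"jaw": -0.6},
  {"tx": -46,"ty": 76,"tz": 172,"rx": 0,"ry": 0,"rz": -1.02,"jaw": -0.6},
])

```text
time_s: 13.95
position: [0.5319, -0.0369, 0.191]
tool_rot: [[-0.07, 0.998, 0.001], [0.998, 0.07, -0.003], [-0.003, 0.001, -1.0]]
ft_force: [-0.2, -0.6, -2.3]
grip_width: 0.0363
```

```bash
python3 pour2.py 0,-.022,-.014,.2; python3 -c "
from h import *
o=env.observe();print(o['q'].round(1),o['ft_force'])"
```

```text
0,-.022,-.014,.2 [-87, 135, -3] [0.003, -0.002, -1.581]
[-16.6  22.   81.   -0.2  76.9 -20.6] [-0.2378652  -0.63235113 -2.29345649]
```

apply_moves([
  {"tx": -7,"ty": 11,"tz": 0,"rx": 0,"ry": 0,"rz": -0.13,"jaw": -0.6},
  {"tx": -14,"ty": 22,"tz": 0,"rx": 0,"ry": 0,"rz": -0.26,"jaw": -0.6},
  {"tx": -21,"ty": 33,"tz": 0,"rx": 0,"ry": 0,"rz": -0.39,"jaw": -0.6},
  {"tx": -28,"ty": 44,"tz": 0,"rx": 0,"ry": 0,"rz": -0.52,"jaw": -0.6},
  {"tx": -35,"ty": 55,"tz": 0,"rx": 0,"ry": 0,"rz": -0.65,"jaw": -0.6},
  {"tx": -43,"ty": 66,"tz": 0,"rx": 0,"ry": 0,"rz": -0.78,"jaw": -0.6},
  {"tx": -50,"ty": 77,"tz": 0,"rx": 0,"ry": 0,"rz": -0.91,"jaw": -0.6},
  {"tx": -57,"ty": 88,"tz": 0,"rx": 0,"ry": 0,"rz": -1.04,"jaw": -0.6},
  {"tx": -65,"ty": 100,"tz": 0,"rx": 0,"ry": 0,"rz": -1.17,"jaw": -0.6},
  {"tx": -72,"ty": 112,"tz": 0,"rx": 0,"ry": 0,"rz": -1.3,"jaw": -0.6},
  {"tx": -80,"ty": 124,"tz": 0,"rx": 0,"ry": 0,"rz": -1.43,"jaw": -0.6},
  {"tx": -87,"ty": 135,"tz": 0,"rx": 0,"ry": 0,"rz": -1.54,"jaw": -0.6},
])

```text
time_s: 15.15
position: [0.4442, 0.0986, 0.1918]
tool_rot: [[0.995, 0.095, -0.002], [0.095, -0.995, -0.001], [-0.002, 0.001, -1.0]]
ft_force: [-0.6, 0.3, -2.2]
grip_width: 0.0364
```

```bash
python3 pour2.py 0,-.022,-.014,.12  10,-.022,-.014,.1 20,-.022,-.014,.08 ; python3 -c "
from h import *
o=env.observe();print(o['q'].round(1),o['ft_force'])"
```

```text
0,-.022,-.014,.12 [1, 0, -84] [0.001, -0.002, -0.036]
10,-.022,-.014,.1 [0, 0, -91] [-0.013, 0.172, -0.036]
20,-.022,-.014,.08 [1, 0, -98] [-0.026, 0.346, -0.035]
[-2.4 14.5 92.4 -0.1 73.2 82.2] [-0.64670557  0.30418706 -2.19129141]
```

apply_moves([
  {"tx": 0,"ty": 0,"tz": -10,"rx": 0,"ry": 0,"rz": -0.03,"jaw": -0.6},
  {"tx": 1,"ty": 0,"tz": -30,"rx": 0,"ry": 0,"rz": -0.036,"jaw": -0.6},
  {"tx": 1,"ty": 0,"tz": -55,"rx": 0,"ry": 0,"rz": -0.036,"jaw": -0.6},
  {"tx": 1,"ty": 0,"tz": -75,"rx": 0,"ry": 0,"rz": -0.036,"jaw": -0.6},
  {"tx": 1,"ty": 0,"tz": -84,"rx": -0.004,"ry": 0.06,"rz": -0.036,"jaw": -0.6},
  {"tx": 0,"ty": 0,"tz": -88,"rx": -0.008,"ry": 0.12,"rz": -0.036,"jaw": -0.6},
  {"tx": 0,"ty": 0,"tz": -91,"rx": -0.013,"ry": 0.19,"rz": -0.036,"jaw": -0.6},
  {"tx": 0,"ty": 0,"tz": -95,"rx": -0.02,"ry": 0.27,"rz": -0.036,"jaw": -0.6},
  {"tx": 1,"ty": 0,"tz": -98,"rx": -0.026,"ry": 0.346,"rz": -0.036,"jaw": -0.6},
  {"tx": 1,"ty": 0,"tz": -98,"rx": -0.026,"ry": 0.346,"rz": -0.036,"jaw": -0.6},
])

```text
time_s: 16.15
position: [0.4462, 0.0985, 0.0935]
tool_rot: [[0.938, 0.058, -0.342], [0.055, -0.998, -0.02], [-0.343, 0.0, -0.939]]
ft_force: [0.1, -1.0, -2.6]
grip_width: 0.036
```

```bash
python3 - <<'E'
from h import *
o=env.observe(); print(o["time_s"],o["q"].round(1),o["position"],o["ft_force"])
w=env.get_image("wrist"); cv2.imwrite("pics/w9.png",cv2.cvtColor(w["image"],cv2.COLOR_RGB2BGR))
s=env.get_image("side"); crop("pics/s9.png",s["image"],150,100,200,200,3)
E
python3 pour2.py  28,-.022,-.014,.062 35,-.022,-.014,.057 45,-.022,-.014,.055 55,-.022,-.014,.055
```

```text
16.15 [-1.5 30.4 88.  -1.7 81.5 85.7] [0.44621872 0.09853839 0.09352646] [ 0.0515247  -0.95646542 -2.56612197]
28,-.022,-.014,.062 [3, 0, -8] [-0.008, 0.141, 0.001]
35,-.022,-.014,.057 [6, 0, -5] [-0.015, 0.263, 0.001]
45,-.022,-.014,.055 [13, 1, 4] [-0.026, 0.437, 0.001]
55,-.022,-.014,.055 [21, 1, 14] [-0.036, 0.611, 0.001]
```

View pics/w9.png

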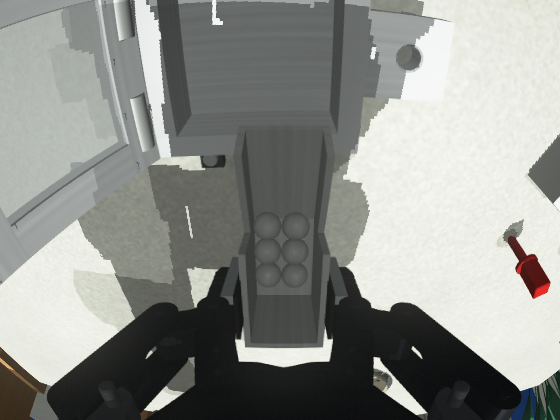

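View pics/s9.png

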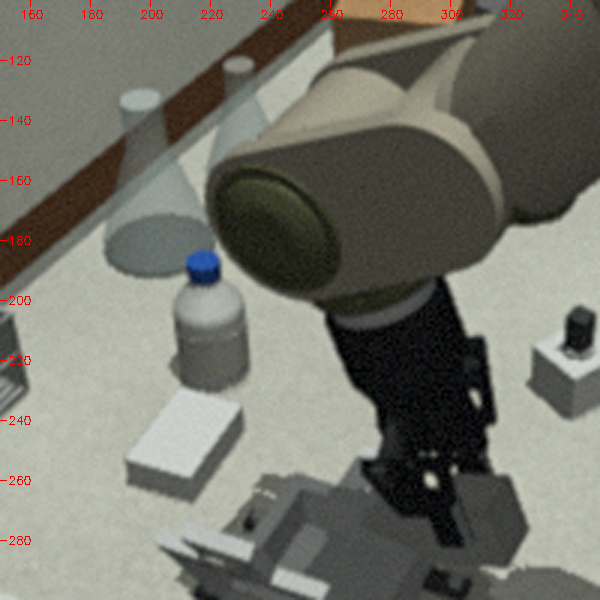

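Run:
```python
from h import *
w=env.get_image("wrist")
cx,cy,yaw=.5391,.1182,np.radians(3.4);c,s=np.cos(yaw),np.sin(yaw)
P=lambda x,y,z: proj(w,[cx+c*x-s*y,cy+s*x+c*y,z],True).round(1)
print("lip",P(-.022,-.014+.0185,.08),P(-.022,-.014-.0185,.08))
for q in((-.043,.043,.045),(-.043,-.043,.045),(0,-.077,.045),(-.055,-.055,.045),(.043,-.043,.045)): print(q,P(*q))
crop("pics/w10.png",w["image"],130,0,320,180,2)
```

```text
lip [234.9 120.9] [327.7 120.7]
(-0.043, 0.043, 0.045) [176.3 134.2]
(-0.043, -0.043, 0.045) [337.1 132. ]
(0, -0.077, 0.045) [410.2  57.6]
(-0.055, -0.055, 0.045) [356.8 152.4]
(0.043, -0.043, 0.045) [347.4 -36.6]
```

View pics/w10.png

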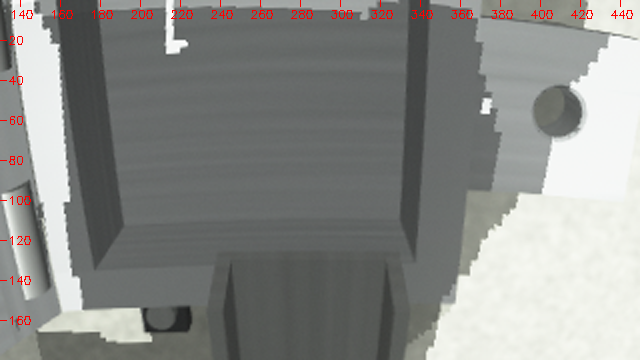

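The wrist picture shows all six balls. The chamber's fit matches within 1–2 px (hole at (410,57)), and the lip at v≈126 is about 4 mm short of predicted but inside the cavity. I'll tip slowly.

apply_moves([
  {"tx": 5,"ty": 0,"tz": -5,"rx": -0.004,"ry": 0.07,"rz": 0,"jaw": -0.6},
  {"tx": 7,"ty": 0,"tz": -8,"rx": -0.008,"ry": 0.141,"rz": 0,"jaw": -0.6},
  {"tx": 9,"ty": 0,"tz": -7,"rx": -0.012,"ry": 0.2,"rz": 0,"jaw": -0.6},
  {"tx": 10,"ty": 0,"tz": -5,"rx": -0.015,"ry": 0.263,"rz": 0,"jaw": -0.6},
  {"tx": 12,"ty": 0,"tz": -3,"rx": -0.018,"ry": 0.31,"rz": 0,"jaw": -0.6},
  {"tx": 14,"ty": 0,"tz": 0,"rx": -0.02,"ry": 0.35,"rz": 0,"jaw": -0.6},
  {"tx": 15,"ty": 1,"tz": 2,"rx": -0.023,"ry": 0.39,"rz": 0,"jaw": -0.6},
  {"tx": 17,"ty": 1,"tz": 4,"rx": -0.026,"ry": 0.437,"rz": 0,"jaw": -0.6},
  {"tx": 19,"ty": 1,"tz": 7,"rx": -0.029,"ry": 0.49,"rz": 0,"jaw": -0.6},
  {"tx": 22,"ty": 1,"tz": 10,"rx": -0.032,"ry": 0.55,"rz": 0,"jaw": -0.6},
  {"tx": 25,"ty": 1,"tz": 14,"rx": -0.036,"ry": 0.611,"rz": 0,"jaw": -0.6},
  {"tx": 25,"ty": 1,"tz": 14,"rx": -0.036,"ry": 0.611,"rz": 0,"jaw": -0.6},
])

```text
time_s: 17.5
position: [0.4702, 0.0997, 0.1081]
tool_rot: [[0.574, 0.059, -0.817], [0.034, -0.998, -0.048], [-0.818, 0.0, -0.575]]
ft_force: [0.6, -0.4, -2.1]
grip_width: 0.0361
```

Run:
```python
from h import *
o=env.observe(); print(o["time_s"],o["q"].round(1),o["position"],o["ft_force"])
w=env.get_image("wrist"); cv2.imwrite("pics/w11.png",cv2.cvtColor(w["image"],cv2.COLOR_RGB2BGR))
```

```text
17.5 [ -0.5  47.9  65.5  -3.7 121.4  85.9] [0.47016601 0.09965766 0.10806967] [ 0.58732707 -0.44101303 -2.11740089]
```

View pics/w11.png

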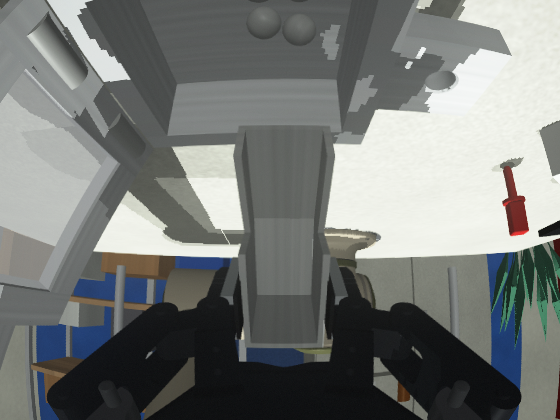

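All balls have left the scoop and are in the chamber. Next I'll lift, untilt and carry the scoop to open bench near its original spot.

apply_moves([
  {"tx": -3,"ty": 0,"tz": 15,"rx": 0,"ry": 0,"rz": 0,"jaw": -0.6},
  {"tx": -8,"ty": 0,"tz": 40,"rx": 0.008,"ry": -0.14,"rz": 0,"jaw": -0.6},
  {"tx": -12,"ty": 0,"tz": 70,"rx": 0.016,"ry": -0.28,"rz": 0,"jaw": -0.6},
  {"tx": -16,"ty": 0,"tz": 100,"rx": 0.025,"ry": -0.42,"rz": 0,"jaw": -0.6},
  {"tx": -20,"ty": -5,"tz": 110,"rx": 0.033,"ry": -0.56,"rz": 0,"jaw": -0.6},
  {"tx": -15,"ty": -30,"tz": 110,"rx": 0.042,"ry": -0.7,"rz": 0,"jaw": -0.6},
  {"tx": -10,"ty": -75,"tz": 110,"rx": 0.05,"ry": -0.84,"rz": 0,"jaw": -0.6},
  {"tx": 0,"ty": -120,"tz": 110,"rx": 0.057,"ry": -0.957,"rz": 0,"jaw": -0.6},
  {"tx": 10,"ty": -170,"tz": 110,"rx": 0.057,"ry": -0.957,"rz": 0,"jaw": -0.6},
  {"tx": 20,"ty": -220,"tz": 110,"rx": 0.057,"ry": -0.957,"rz": 0,"jaw": -0.6},
  {"tx": 30,"ty": -270,"tz": 110,"rx": 0.057,"ry": -0.957,"rz": 0,"jaw": -0.6},
  {"tx": 40,"ty": -320,"tz": 110,"rx": 0.057,"ry": -0.957,"rz": 0,"jaw": -0.6},
])

```text
time_s: 18.75
position: [0.5083, -0.2179, 0.2201]
tool_rot: [[0.998, 0.059, 0.004], [0.059, -0.998, -0.001], [0.004, 0.001, -1.0]]
ft_force: [0.8, 0.2, -0.3]
grip_width: 0.0363
```

Run:
```python
from h import *
from scipy.spatial.transform import Rotation as Ro
o=env.observe();R0=o["tool_rot"]
print(o["time_s"],o["q"].round(1),o["position"],o["ft_force"])
a=np.radians(3.4);D=np.array([[np.cos(a),np.sin(a),0],[np.sin(a),-np.cos(a),0],[0,0,-1]])
print(Ro.from_matrix(D@R0.T).as_rotvec().round(4), (np.array([.515,-.297,.019])-o["position"])*1000)
s=env.get_image("side"); crop("pics/s12.png",s["image"],190,240,130,100,6)
t=env.get_image("top"); crop("pics/t12.png",t["image"],140,190,120,90,6)
```

```text
18.75 [-35.5  22.5  75.2   0.1  82.1  51.1] [ 0.50832346 -0.21787774  0.22008714] [ 0.77912098  0.17821117 -0.26599741]
[0.001  0.0039 0.0004] [   6.67654095  -79.12225881 -201.0871403 ]
```

View pics/s12.png

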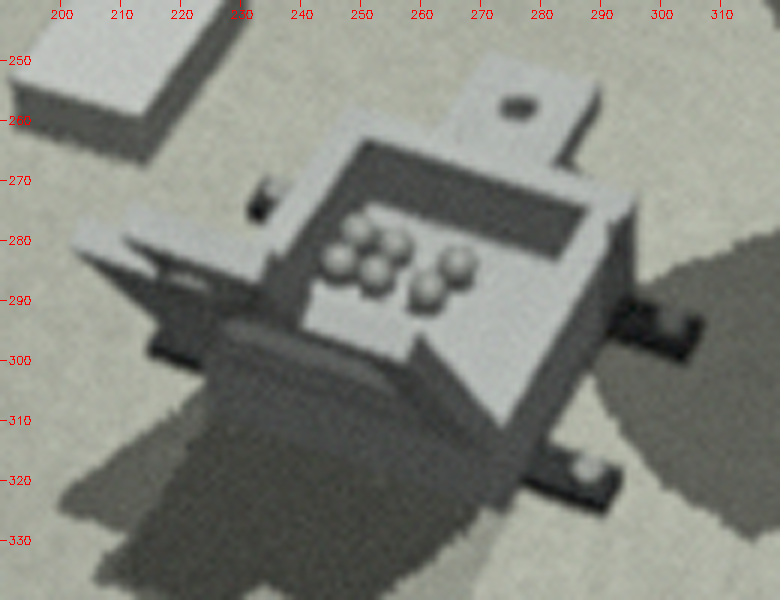

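View pics/t12.png

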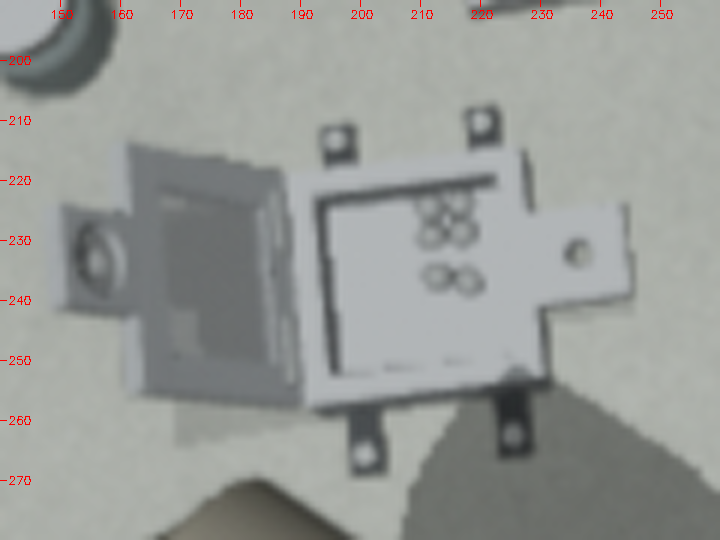

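Both views show six balls on the chamber floor. Now I'll set the empty scoop down.

apply_moves([
  {"tx": 4,"ty": -40,"tz": -20,"rx": 0.001,"ry": 0.004,"rz": 0,"jaw": -0.6},
  {"tx": 7,"ty": -79,"tz": -45,"rx": 0.001,"ry": 0.004,"rz": 0,"jaw": -0.6},
  {"tx": 7,"ty": -79,"tz": -90,"rx": 0.001,"ry": 0.004,"rz": 0,"jaw": -0.6},
  {"tx": 7,"ty": -79,"tz": -135,"rx": 0.001,"ry": 0.004,"rz": 0,"jaw": -0.6},
  {"tx": 7,"ty": -79,"tz": -175,"rx": 0.001,"ry": 0.004,"rz": 0,"jaw": -0.6},
  {"tx": 7,"ty": -79,"tz": -192,"rx": 0.001,"ry": 0.004,"rz": 0,"jaw": -0.6},
  {"tx": 7,"ty": -79,"tz": -198,"rx": 0.001,"ry": 0.004,"rz": 0,"jaw": -0.6},
  {"tx": 7,"ty": -79,"tz": -200,"rx": 0.001,"ry": 0.004,"rz": 0,"jaw": -0.6},
  {"tx": 7,"ty": -79,"tz": -200,"rx": 0.001,"ry": 0.004,"rz": 0,"jaw": -0.6},
])

```text
time_s: 19.75
position: [0.5163, -0.3003, 0.0208]
tool_rot: [[0.999, 0.054, 0.002], [0.054, -0.999, -0.003], [0.001, 0.003, -1.0]]
ft_force: [-0.1, 0.9, -0.3]
grip_width: 0.0364
```

apply_moves([
  {"tx": 0,"ty": 0,"tz": -1.5,"rx": 0,"ry": 0,"rz": 0,"jaw": -0.6},
  {"tx": 0,"ty": 0,"tz": -2,"rx": 0,"ry": 0,"rz": 0,"jaw": -0.6},
  {"tx": 0,"ty": 0,"tz": -2,"rx": 0,"ry": 0,"rz": 0,"jaw": 0},
  {"tx": 0,"ty": 0,"tz": -2,"rx": 0,"ry": 0,"rz": 0,"jaw": 1},
  {"tx": 0,"ty": 0,"tz": -2,"rx": 0,"ry": 0,"rz": 0,"jaw": 1},
  {"tx": 0,"ty": 0,"tz": -2,"rx": 0,"ry": 0,"rz": 0,"jaw": 1},
  {"tx": 0,"ty": 0,"tz": -2,"rx": 0,"ry": 0,"rz": 0,"jaw": 1},
  {"tx": 0,"ty": 0,"tz": 30,"rx": 0,"ry": 0,"rz": 0,"jaw": 1},
  {"tx": 0,"ty": 0,"tz": 80,"rx": 0,"ry": 0,"rz": 0,"jaw": 1},
  {"tx": 0,"ty": 0,"tz": 130,"rx": 0,"ry": 0,"rz": 0,"jaw": 1},
  {"tx": 0,"ty": 0,"tz": 180,"rx": 0,"ry": 0,"rz": 0,"jaw": 0},
  {"tx": 0,"ty": 0,"tz": 230,"rx": 0,"ry": 0,"rz": 0,"jaw": -1},
])

```text
time_s: 20.95
position: [0.5159, -0.3, 0.2531]
tool_rot: [[0.999, 0.054, 0.002], [0.054, -0.999, -0.003], [0.002, 0.003, -1.0]]
ft_force: [0.9, -0.5, -0.2]
grip_width: 0.0592
```

Run:
```python
from h import *
o=env.observe()
print(o["time_s"],o["q"].round(1),o["position"],o["ft_force"],o["grip_width"])
w=env.get_image("wrist"); cv2.imwrite("pics/w13.png",cv2.cvtColor(w["image"],cv2.COLOR_RGB2BGR))
s=env.get_image("side"); crop("pics/s13.png",s["image"],260,130,160,120,4)
```

```text
20.95 [-41.5  25.8  64.3  -0.1  89.8  45.4] [ 0.51589617 -0.30002587  0.25307255] [ 0.85775337 -0.52357302 -0.21089145] 0.059192869121556184
```

View pics/w13.png

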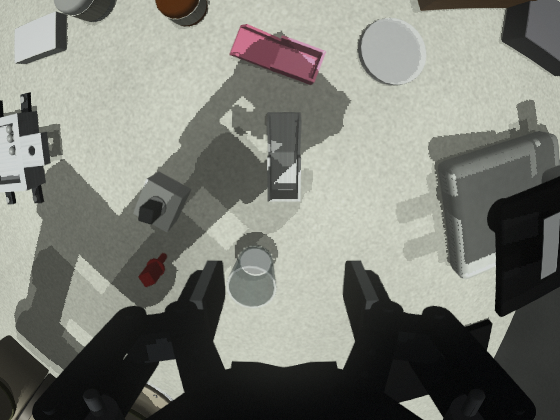

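View pics/s13.png

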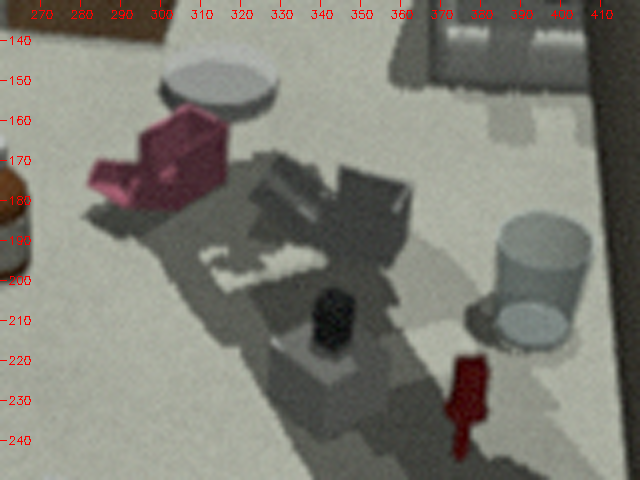

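The scoop stands upright and empty at (.516,-.300). Next I'll close the jaws and go over to the lid's outer (+y) side, staying high.

apply_moves([
  {"tx": -5,"ty": 40,"tz": 30,"rx": 0,"ry": 0,"rz": 0,"jaw": -1},
  {"tx": -20,"ty": 590,"tz": 50,"rx": 0,"ry": 0,"rz": 0,"jaw": -1},
  {"tx": -20,"ty": 590,"tz": 50,"rx": 0,"ry": 0,"rz": 0,"jaw": -1},
  {"tx": -20,"ty": 590,"tz": 50,"rx": 0,"ry": 0,"rz": 0,"jaw": -1},
  {"tx": -20,"ty": 590,"tz": 50,"rx": 0,"ry": 0,"rz": 0,"jaw": -1},
  {"tx": -20,"ty": 590,"tz": 50,"rx": 0,"ry": 0,"rz": 0,"jaw": -1},
  {"tx": -20,"ty": 590,"tz": 50,"rx": 0,"ry": 0,"rz": 0,"jaw": -1},
  {"tx": -20,"ty": 590,"tz": 50,"rx": 0,"ry": 0,"rz": 0,"jaw": -1},
  {"tx": -20,"ty": 590,"tz": 50,"rx": 0,"ry": 0,"rz": 0,"jaw": -1},
  {"tx": -20,"ty": 590,"tz": 50,"rx": 0,"ry": 0,"rz": 0,"jaw": -1},
  {"tx": -20,"ty": 590,"tz": 50,"rx": 0,"ry": 0,"rz": 0,"jaw": -1},
  {"tx": -20,"ty": 590,"tz": 50,"rx": 0,"ry": 0,"rz": 0,"jaw": -1},
])

```text
time_s: 22.25
position: [0.4973, 0.287, 0.3077]
tool_rot: [[0.998, 0.054, 0.011], [0.055, -0.998, -0.012], [0.011, 0.013, -1.0]]
ft_force: [1.0, -0.6, -0.2]
grip_width: 0.0003
```

```bash
cat > lid.py <<'E'
from h import *
cx,cy,yaw=.5391,.1182,np.radians(3.4);c,s=np.cos(yaw),np.sin(yaw)
o=env.observe();p0=np.array(o["position"]);print(o["time_s"],p0,o["q"].round(1),o["ft_force"],o["grip_width"])
def pt(al,r=.098,h=.0145,x=-.038,n=.010):
    y=.055-r*np.cos(al)+n*np.sin(al)+h; z=.046+r*np.sin(al)+n*np.cos(al)
    return np.array([cx+c*x-s*y,cy+s*x+c*y,z])
for al in (2.3,2.1,2.0,1.9,1.8,1.7,1.57,1.4,1.2,1.0,.8,.6,.4,.2,.1,.0): print(al,((pt(al)-p0)*1000).round(0))
E
python3 lid.py
python3 - <<'E'
from h import *
w=env.get_image("wrist"); cv2.imwrite("pics/w14.png",cv2.cvtColor(w["image"],cv2.COLOR_RGB2BGR))
E
```

```text
22.25 [0.49731415 0.28700851 0.30770964] [ 18.6  22.   61.6  -0.9  96.  105.4] [ 1.02852907 -0.55048394 -0.16368727] 0.00030950503835586965
2.3 [  -5.  -29. -195.]
2.1 [  -4.  -44. -182.]
2.0 [  -3.  -52. -177.]
1.9 [  -3.  -61. -172.]
1.8 [  -2.  -70. -169.]
1.7 [  -2.  -79. -166.]
1.57 [  -1.  -92. -164.]
1.4 [   0. -108. -163.]
1.2 [   1. -128. -167.]
1.0 [   2. -146. -174.]
0.8 [   3. -163. -184.]
0.6 [   4. -177. -198.]
0.4 [   5. -188. -214.]
0.2 [   5. -196. -232.]
0.1 [   5. -198. -242.]
0.0 [   6. -200. -252.]
```

View pics/w14.png

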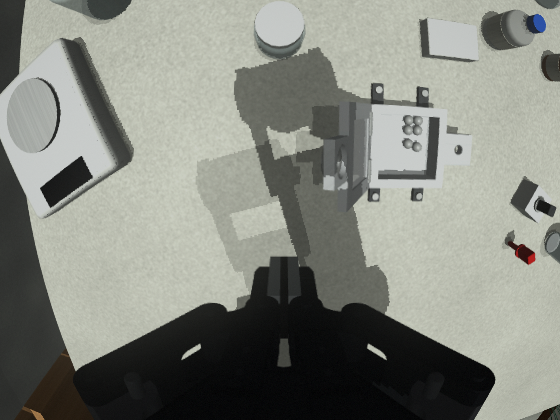

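apply_moves([
  {"tx": -3,"ty": 0,"tz": -50,"rx": -0.012,"ry": 0.011,"rz": 0,"jaw": -1},
  {"tx": -3,"ty": 0,"tz": -100,"rx": -0.012,"ry": 0.011,"rz": 0,"jaw": -1},
  {"tx": -3,"ty": 0,"tz": -150,"rx": -0.012,"ry": 0.011,"rz": 0,"jaw": -1},
  {"tx": -3,"ty": 0,"tz": -175,"rx": -0.012,"ry": 0.011,"rz": 0,"jaw": -1},
  {"tx": -3,"ty": -20,"tz": -180,"rx": -0.012,"ry": 0.011,"rz": 0,"jaw": -1},
  {"tx": -3,"ty": -35,"tz": -180,"rx": -0.012,"ry": 0.011,"rz": 0,"jaw": -1},
])

```text
time_s: 22.9
position: [0.4924, 0.2572, 0.1258]
tool_rot: [[0.998, 0.061, -0.003], [0.06, -0.998, -0.022], [-0.005, 0.022, -1.0]]
ft_force: [-0.5, 0.0, 0.9]
grip_width: 0.0001
```

```bash
python3 lid.py
python3 - <<'E'
from h import *
s=env.get_image("side"); crop("pics/s15.png",s["image"],150,160,200,180,3)
E
```

```text
22.9 [0.49237955 0.25722627 0.12575466] [ 15.9  28.3  82.4  -1.2  69.9 102.9] [-0.54689296  0.01254773  0.9355628 ] 0.00012158093378482991
2.3 [  0.   1. -13.]
2.1 [  1. -14.  -0.]
2.0 [  2. -22.   5.]
1.9 [  2. -31.  10.]
1.8 [  3. -40.  13.]
1.7 [  3. -49.  16.]
1.57 [  4. -62.  18.]
1.4 [  5. -79.  19.]
1.2 [  6. -98.  15.]
1.0 [   7. -116.    8.]
0.8 [   8. -133.   -2.]
0.6 [   9. -147.  -16.]
0.4 [  10. -158.  -32.]
0.2 [  10. -166.  -50.]
0.1 [  10. -168.  -60.]
0.0 [  10. -170.  -70.]
```

View pics/s15.png

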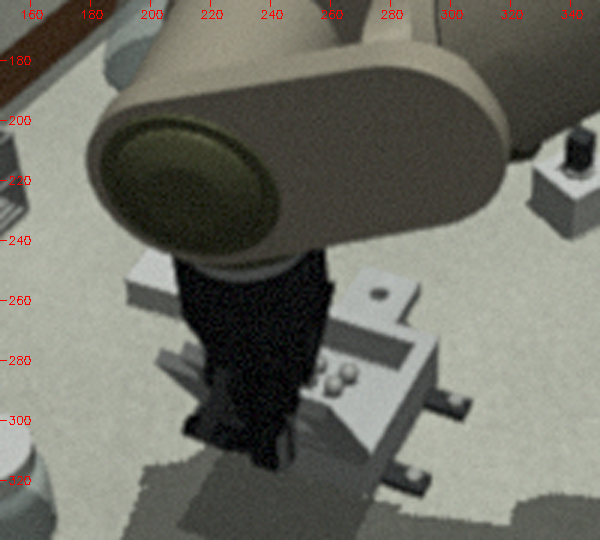

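apply_moves([
  {"tx": 1,"ty": -14,"tz": 3,"rx": 0,"ry": 0,"rz": 0,"jaw": -1},
  {"tx": 2,"ty": -22,"tz": 5,"rx": 0,"ry": 0,"rz": 0,"jaw": -1},
  {"tx": 2,"ty": -31,"tz": 10,"rx": 0,"ry": 0,"rz": 0,"jaw": -1},
  {"tx": 3,"ty": -40,"tz": 13,"rx": 0,"ry": 0,"rz": 0,"jaw": -1},
  {"tx": 3,"ty": -49,"tz": 16,"rx": 0,"ry": 0,"rz": 0,"jaw": -1},
  {"tx": 4,"ty": -62,"tz": 18,"rx": 0,"ry": 0,"rz": 0,"jaw": -1},
])

```text
time_s: 23.55
position: [0.4976, 0.1933, 0.1462]
tool_rot: [[0.998, 0.059, 0.001], [0.059, -0.998, -0.021], [0.0, 0.021, -1.0]]
ft_force: [-0.2, 4.2, 2.8]
grip_width: -0.0001
```

```bash
python3 lid.py
python3 - <<'E'
from h import *
s=env.get_image("side"); crop("pics/s16.png",s["image"],150,160,200,180,3)
E
```

```text
23.55 [0.49764458 0.19327155 0.14620737] [ 9.1 24.9 84.5 -1.3 70.7 96.1] [-0.16425257  4.19925976  2.8158756 ] -0.00013079306164306357
2.3 [ -5.  65. -34.]
2.1 [ -4.  50. -21.]
2.0 [ -4.  42. -15.]
1.9 [ -3.  33. -11.]
1.8 [-2. 24. -7.]
1.7 [-2. 15. -4.]
1.57 [-1.  2. -2.]
1.4 [ -0. -15.  -2.]
1.2 [  1. -34.  -5.]
1.0 [  2. -52. -12.]
0.8 [  3. -69. -23.]
0.6 [  4. -83. -37.]
0.4 [  5. -94. -53.]
0.2 [   5. -102.  -71.]
0.1 [   5. -104.  -80.]
0.0 [   5. -106.  -90.]
```

View pics/s16.png

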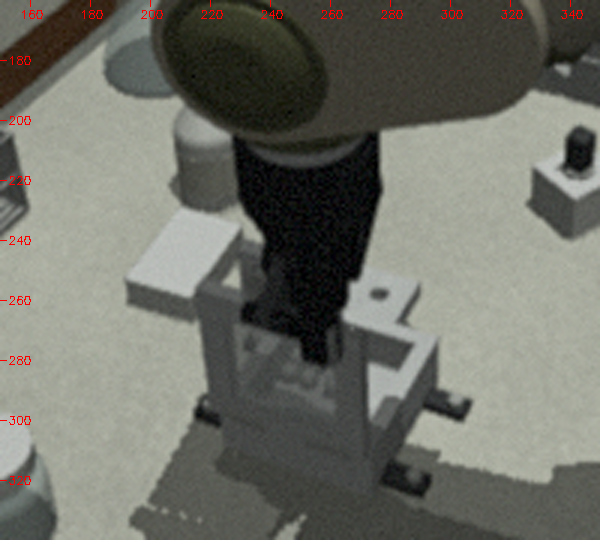

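apply_moves([
  {"tx": 0,"ty": -9,"tz": -2,"rx": 0,"ry": 0,"rz": 0,"jaw": -1},
  {"tx": 0,"ty": -18,"tz": -2,"rx": 0,"ry": 0,"rz": 0,"jaw": -1},
  {"tx": 1,"ty": -34,"tz": -5,"rx": 0,"ry": 0,"rz": 0,"jaw": -1},
  {"tx": 2,"ty": -52,"tz": -12,"rx": 0,"ry": 0,"rz": 0,"jaw": -1},
  {"tx": 3,"ty": -69,"tz": -23,"rx": 0,"ry": 0,"rz": 0,"jaw": -1},
  {"tx": 4,"ty": -83,"tz": -37,"rx": 0,"ry": 0,"rz": 0,"jaw": -1},
  {"tx": 5,"ty": -94,"tz": -53,"rx": 0,"ry": 0,"rz": 0,"jaw": -1},
  {"tx": 5,"ty": -94,"tz": -53,"rx": 0,"ry": 0,"rz": 0,"jaw": -1},
])

```text
time_s: 24.4
position: [0.5016, 0.0956, 0.0913]
tool_rot: [[0.998, 0.056, -0.004], [0.056, -0.998, -0.023], [-0.005, 0.023, -1.0]]
ft_force: [-0.3, 0.3, 0.8]
grip_width: -0.0
```

```bash
python3 lid.py
python3 - <<'E'
from h import *
s=env.get_image("side"); crop("pics/s17.png",s["image"],150,160,200,180,3)
E
```

```text
24.4 [0.50161164 0.09563115 0.09126415] [-1.8 26.9 92.2 -1.5 61.1 85.7] [-0.26649157  0.27819896  0.81698942] -2.3953773668320492e-05
2.3 [ -9. 162.  21.]
2.1 [ -8. 148.  34.]
2.0 [ -8. 139.  40.]
1.9 [ -7. 131.  44.]
1.8 [ -6. 122.  48.]
1.7 [ -6. 112.  51.]
1.57 [ -5. 100.  53.]
1.4 [-4. 83. 53.]
1.2 [-3. 64. 50.]
1.0 [-2. 45. 43.]
0.8 [-1. 29. 32.]
0.6 [-0. 15. 18.]
0.4 [1. 3. 2.]
0.2 [  1.  -4. -16.]
0.1 [  1.  -7. -26.]
0.0 [  1.  -8. -35.]
```

View pics/s17.png

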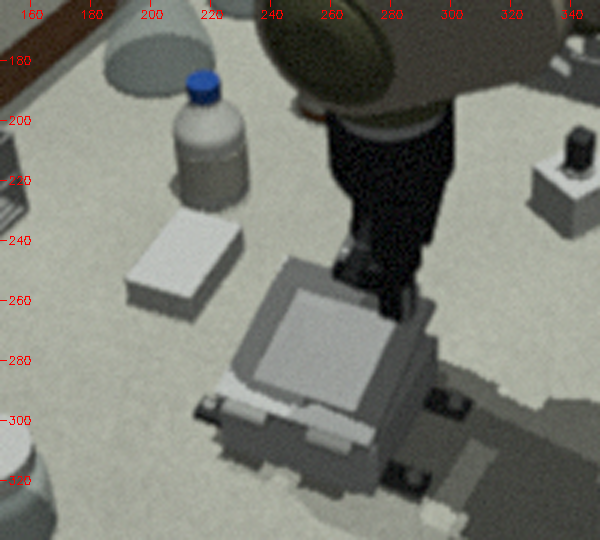

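apply_moves([
  {"tx": 1,"ty": -4,"tz": -10,"rx": 0,"ry": 0,"rz": 0,"jaw": -1},
  {"tx": 1,"ty": -8,"tz": -20,"rx": 0,"ry": 0,"rz": 0,"jaw": -1},
  {"tx": 1,"ty": -8,"tz": -28,"rx": 0,"ry": 0,"rz": 0,"jaw": -1},
  {"tx": 1,"ty": -8,"tz": -33,"rx": 0,"ry": 0,"rz": 0,"jaw": -1},
  {"tx": 1,"ty": -8,"tz": -35,"rx": 0,"ry": 0,"rz": 0,"jaw": -1},
  {"tx": 1,"ty": -8,"tz": -35,"rx": 0,"ry": 0,"rz": 0,"jaw": -1},
])

```text
time_s: 25.05
position: [0.503, 0.0886, 0.0571]
tool_rot: [[0.998, 0.057, -0.003], [0.057, -0.998, -0.023], [-0.004, 0.023, -1.0]]
ft_force: [-0.5, 0.6, -0.3]
grip_width: -0.0002
```

apply_moves([
  {"tx": 0,"ty": 0,"tz": -1,"rx": 0,"ry": 0,"rz": 0,"jaw": -1},
  {"tx": 0,"ty": 0,"tz": -2,"rx": 0,"ry": 0,"rz": 0,"jaw": -1},
  {"tx": 0,"ty": 0,"tz": -2,"rx": 0,"ry": 0,"rz": 0,"jaw": -1},
])

```text
time_s: 25.35
position: [0.5032, 0.0887, 0.056]
tool_rot: [[0.998, 0.057, -0.002], [0.057, -0.998, -0.023], [-0.003, 0.023, -1.0]]
ft_force: [-1.5, -0.3, 8.1]
grip_width: -0.0
```

Run:
```python
from h import *
o=env.observe();print(o["position"],o["ft_force"])
s=env.get_image("side"); crop("pics/s18.png",s["image"],200,225,110,100,6)
```

```text
[0.503188   0.08874324 0.05600062] [-1.494892   -0.26879855  8.11365475]
```

View pics/s18.png

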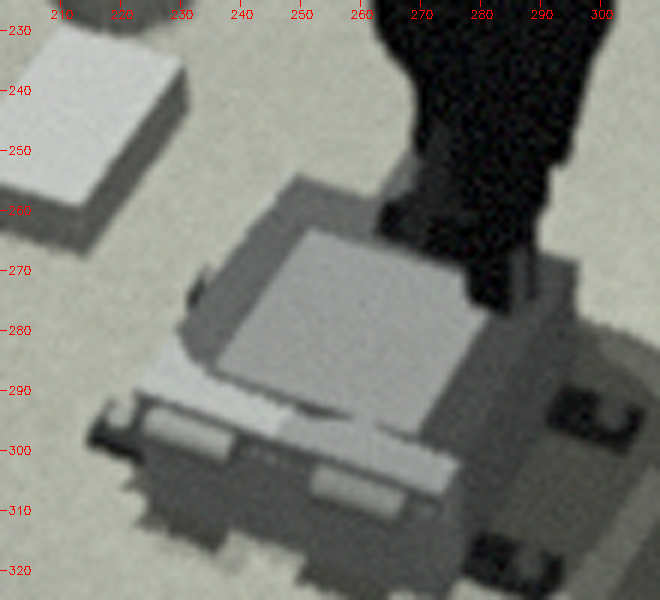

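apply_moves([
  {"tx": 0,"ty": 0,"tz": -1,"rx": 0,"ry": 0,"rz": 0,"jaw": -1},
  {"tx": 0,"ty": 0,"tz": -2,"rx": 0,"ry": 0,"rz": 0,"jaw": -1},
  {"tx": 0,"ty": 0,"tz": -2,"rx": 0,"ry": 0,"rz": 0,"jaw": -1},
])

```text
time_s: 25.7
position: [0.5032, 0.0888, 0.0558]
tool_rot: [[0.998, 0.058, -0.0], [0.058, -0.998, -0.023], [-0.002, 0.023, -1.0]]
ft_force: [-5.1, -0.6, 20.0]
grip_width: -0.0001
```

apply_moves([
  {"tx": 0,"ty": 0,"tz": 40,"rx": 0,"ry": 0,"rz": 0,"jaw": -1},
  {"tx": 0,"ty": 0,"tz": 90,"rx": 0,"ry": 0,"rz": 0,"jaw": -0.5},
  {"tx": -5,"ty": -40,"tz": 120,"rx": -0.023,"ry": 0,"rz": 0,"jaw": 0.2},
  {"tx": -29,"ty": -239,"tz": 134,"rx": -0.023,"ry": 0,"rz": 0,"jaw": 0.2},
  {"tx": -29,"ty": -239,"tz": 134,"rx": -0.023,"ry": 0,"rz": 0,"jaw": 0.2},
  {"tx": -29,"ty": -239,"tz": 134,"rx": -0.023,"ry": 0,"rz": 0,"jaw": 0.2},
  {"tx": -29,"ty": -239,"tz": 134,"rx": -0.023,"ry": 0,"rz": 0,"jaw": 0.2},
  {"tx": -29,"ty": -239,"tz": 134,"rx": -0.023,"ry": 0,"rz": 0,"jaw": 0.2},
  {"tx": -29,"ty": -239,"tz": 134,"rx": -0.023,"ry": 0,"rz": 0,"jaw": 0.2},
  {"tx": -29,"ty": -239,"tz": 134,"rx": -0.023,"ry": 0,"rz": 0,"jaw": 0.2},
])

```text
time_s: 26.7
position: [0.4742, -0.1492, 0.1898]
tool_rot: [[0.998, 0.059, -0.0], [0.059, -0.997, -0.046], [-0.003, 0.046, -0.999]]
ft_force: [0.5, -0.2, -0.4]
grip_width: 0.0512
```

Run:
```python
from h import *
o=env.observe();print(o["time_s"],o["position"],o["ft_force"],o["q"].round(1))
w=env.get_image("wrist"); crop("pics/w19.png",w["image"],220,140,140,110,5)
t=env.get_image("top"); crop("pics/t19.png",t["image"],150,195,110,85,7)
s=env.get_image("side"); crop("pics/s19.png",s["image"],200,230,110,100,6)
```

```text
26.7 [ 0.47422163 -0.14920887  0.18979318] [ 0.45257978 -0.22857335 -0.3665651 ] [-29.9  18.3  87.1  -2.4  73.2  57.4]
```

View pics/w19.png

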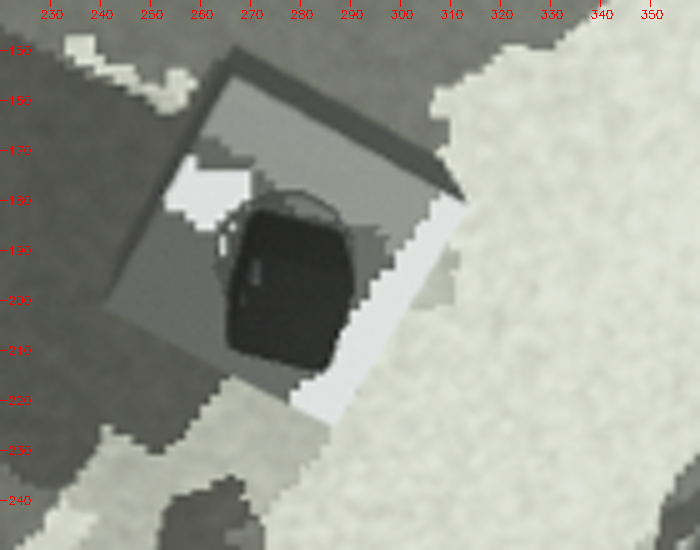

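View pics/t19.png

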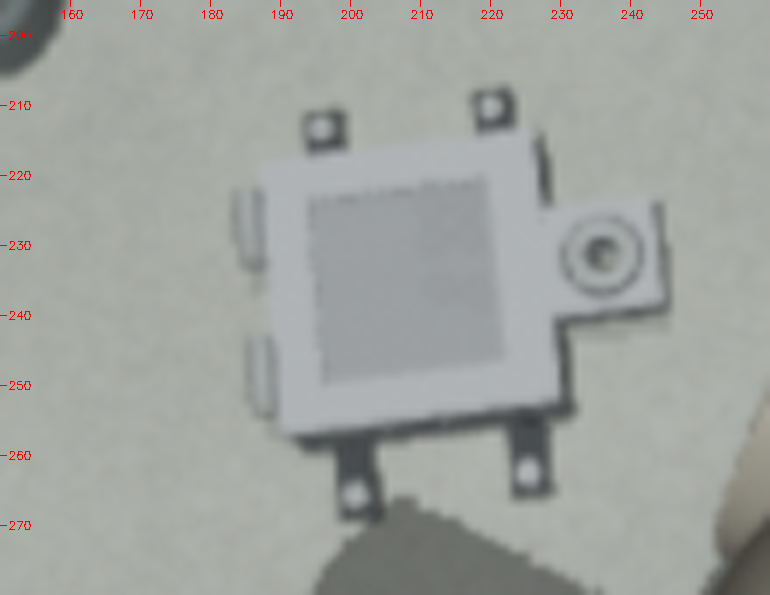

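View pics/s19.png

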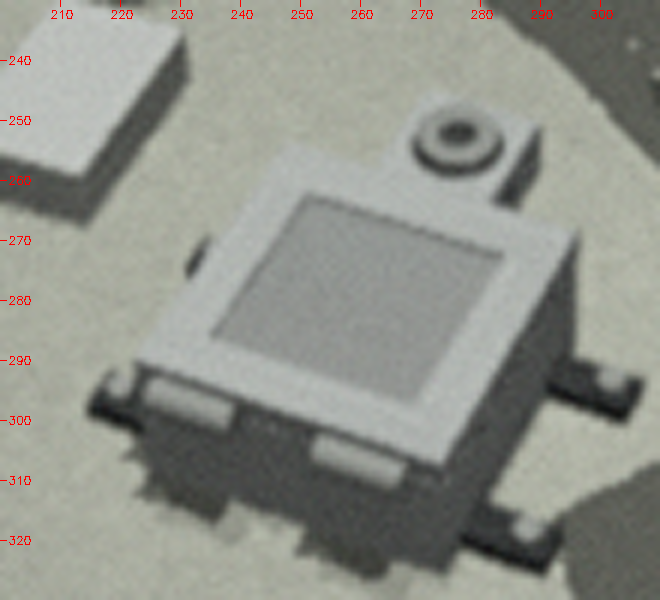

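Lid is flat and shut in both pictures, with the collar concentric over its hole at top (236,232). In the wrist picture the pin's grip top face is centred near (279,202), turned about -14° to the tool. Next I'll level the tool, turn it and re-measure.

apply_moves([
  {"tx": 0,"ty": 0,"tz": -20,"rx": 0.046,"ry": 0,"rz": -0.12,"jaw": 0.2},
  {"tx": 0,"ty": 0,"tz": -30,"rx": 0.046,"ry": 0,"rz": -0.25,"jaw": 0.2},
  {"tx": 0,"ty": 0,"tz": -30,"rx": 0.046,"ry": 0,"rz": -0.25,"jaw": 0.2},
  {"tx": 0,"ty": 0,"tz": -30,"rx": 0.046,"ry": 0,"rz": -0.25,"jaw": 0.2},
])

```text
time_s: 27.25
position: [0.4747, -0.1484, 0.1602]
tool_rot: [[0.983, -0.185, -0.006], [-0.185, -0.983, 0.0], [-0.006, 0.001, -1.0]]
ft_force: [-0.3, -0.6, -0.5]
grip_width: 0.0513
```

Run:
```python
from h import *
o=env.observe();print(o["time_s"],o["position"],o["tool_rot"].round(3))
w=env.get_image("wrist"); crop("pics/w20.png",w["image"],220,150,130,110,5)
print(w["world_from_camera"].round(4).tolist())
```

```text
27.25 [ 0.47467581 -0.1484022   0.1601799 ] [[ 0.983 -0.185 -0.006]
 [-0.185 -0.983  0.   ]
 [-0.006  0.001 -1.   ]]
[[-0.1847, 0.931, 0.3149, 0.5535], [-0.9828, -0.1752, -0.0586, -0.1644], [0.0007, -0.3203, 0.9473, 0.3019], [0.0, 0.0, 0.0, 1.0]]
```

View pics/w20.png

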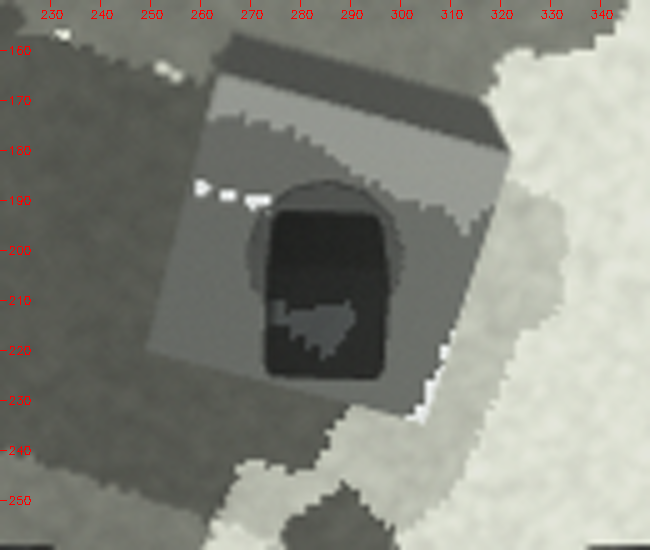

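Run:
```python
from h import *
o=env.observe();w=env.get_image("wrist")
for uv in((285.2,213.5),(273,225.5),(297,225.5),(273.5,203),(297,203)): print(uv,atz(w,*uv,.078,True))
print("flange", atz(w,284.8,202,.046,True))
p=atz(w,285.2,213.5,.078,True); print((p-o["position"])*1000, o["tool_rot"].T@(p-o["position"]))
```

```text
(285.2, 213.5) [ 0.47522473 -0.15119774  0.078     ]
(273, 225.5) [ 0.46761853 -0.14057305  0.078     ]
(297, 225.5) [ 0.46431233 -0.15806562  0.078     ]
(273.5, 203) [ 0.48471938 -0.14435723  0.078     ]
(297, 203) [ 0.48156468 -0.16107464  0.078     ]
flange [ 0.47401364 -0.15081404  0.046     ]
[  0.44398448  -2.65719699 -82.44630457] [0.00133801 0.00246441 0.08244263]
```

apply_moves([
  {"tx": 0,"ty": -2.5,"tz": -30,"rx": 0,"ry": -0.006,"rz": 0,"jaw": 0.2},
  {"tx": 0,"ty": -2.5,"tz": -70,"rx": 0,"ry": -0.006,"rz": 0,"jaw": 0.2},
  {"tx": 0,"ty": -2.5,"tz": -95,"rx": 0,"ry": -0.006,"rz": 0,"jaw": 0.2},
  {"tx": 0,"ty": -2.5,"tz": -108,"rx": 0,"ry": -0.006,"rz": 0,"jaw": 0.2},
  {"tx": 0,"ty": -2.5,"tz": -111,"rx": 0,"ry": -0.006,"rz": 0,"jaw": 0.2},
  {"tx": 0,"ty": -2.5,"tz": -111,"rx": 0,"ry": -0.006,"rz": 0,"jaw": 0.2},
])

```text
time_s: 27.95
position: [0.4751, -0.1512, 0.05]
tool_rot: [[0.983, -0.185, 0.002], [-0.185, -0.983, -0.0], [0.002, -0.0, -1.0]]
ft_force: [0.0, -0.2, 0.1]
grip_width: 0.0515
```

Run:
```python
from h import *
o=env.observe();print(o["time_s"],o["position"],o["tool_rot"].round(3),o["ft_force"])
w=env.get_image("wrist"); crop("pics/w21.png",w["image"],210,150,150,150,4)
```

```text
27.95 [ 0.4750844  -0.15119873  0.04996295] [[ 0.983 -0.185  0.002]
 [-0.185 -0.983 -0.   ]
 [ 0.002 -0.    -1.   ]] [ 0.00413533 -0.23353116  0.1431689 ]
```

View pics/w21.png

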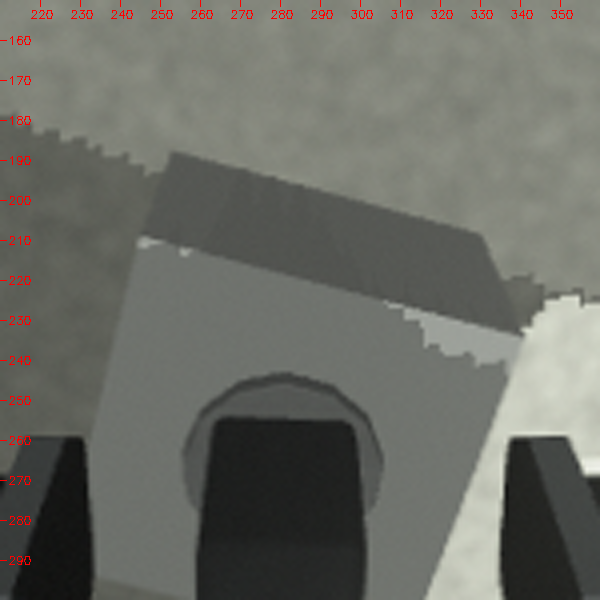

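Pin is centred between the pads. I'll close on it.

apply_moves([
  {"tx": 0,"ty": 0,"tz": -1,"rx": 0,"ry": 0,"rz": 0,"jaw": -0.4},
  {"tx": 0,"ty": 0,"tz": -1,"rx": 0,"ry": 0,"rz": 0,"jaw": -0.9},
  {"tx": 0,"ty": 0,"tz": -1,"rx": 0,"ry": 0,"rz": 0,"jaw": -0.9},
  {"tx": 0,"ty": 0,"tz": -1,"rx": 0,"ry": 0,"rz": 0,"jaw": -0.9},
  {"tx": 0,"ty": 0,"tz": -1,"rx": 0,"ry": 0,"rz": 0,"jaw": -0.9},
  {"tx": 0,"ty": 0,"tz": -1,"rx": 0,"ry": 0,"rz": 0,"jaw": -0.9},
], grip_force=90)

```text
time_s: 28.6
position: [0.4757, -0.1515, 0.0503]
tool_rot: [[0.983, -0.185, 0.004], [-0.185, -0.983, -0.002], [0.004, 0.001, -1.0]]
ft_force: [-1.2, 0.6, 6.0]
grip_width: 0.0166
```

apply_moves([
  {"tx": 0,"ty": 0,"tz": 15,"rx": 0,"ry": 0,"rz": 0,"jaw": -0.9},
  {"tx": 0,"ty": 0,"tz": 45,"rx": 0,"ry": 0,"rz": 0,"jaw": -0.9},
  {"tx": 0,"ty": 0,"tz": 85,"rx": 0,"ry": 0,"rz": 0,"jaw": -0.9},
  {"tx": 12,"ty": 35,"tz": 95,"rx": 0,"ry": 0,"rz": 0,"jaw": -0.9},
  {"tx": 26,"ty": 75,"tz": 95,"rx": 0,"ry": 0,"rz": 0,"jaw": -0.9},
  {"tx": 40,"ty": 115,"tz": 95,"rx": 0,"ry": 0,"rz": 0,"jaw": -0.9},
  {"tx": 54,"ty": 155,"tz": 95,"rx": 0,"ry": 0,"rz": 0,"jaw": -0.9},
  {"tx": 64,"ty": 182,"tz": 90,"rx": 0,"ry": 0,"rz": 0,"jaw": -0.9},
  {"tx": 68,"ty": 193,"tz": 85,"rx": 0.001,"ry": 0.004,"rz": 0,"jaw": -0.9},
  {"tx": 68,"ty": 193,"tz": 85,"rx": 0.001,"ry": 0.004,"rz": 0,"jaw": -0.9},
  {"tx": 68,"ty": 193,"tz": 85,"rx": 0.001,"ry": 0.004,"rz": 0,"jaw": -0.9},
])

```text
time_s: 29.7
position: [0.5434, 0.0406, 0.1353]
tool_rot: [[0.983, -0.185, -0.0], [-0.185, -0.983, -0.001], [-0.0, 0.001, -1.0]]
ft_force: [0.7, -0.6, -0.1]
grip_width: 0.0164
```

Run:
```python
from h import *
o=env.observe();print(o["time_s"],o["position"],o["tool_rot"].round(4),o["ft_force"],o["grip_width"])
w=env.get_image("wrist"); crop("pics/w22.png",w["image"],210,180,150,120,5)
s=env.get_image("side"); crop("pics/s22.png",s["image"],230,170,100,110,6)
P=o["position"];R=o["tool_rot"]
tip=P+R@[-.0005,0,.0443]
print("tip",tip,"wrist px",proj(w,tip,True),"side px",proj(s,tip))
for z in (.045,.062): print(z,"hole px",proj(w,[.5437,.0413,z],True),proj(s,[.5437,.0413,z]))
```

```text
29.7 [0.54340981 0.04064129 0.13530584] [[ 9.827e-01 -1.849e-01 -5.000e-04]
 [-1.849e-01 -9.827e-01 -1.000e-03]
 [-3.000e-04  1.000e-03 -1.000e+00]] [ 0.65122289 -0.57263672 -0.12781917] 0.0163809778014009
tip [0.54289646 0.04069108 0.09100602] wrist px [281.513304  236.4381683] side px [276.76835201 240.27964118]
0.045 hole px [280.82345876 211.52257101] [276.69251759 256.38943866]
0.062 hole px [280.6553183  219.31705757] [276.54339992 250.56261713]
```

View pics/w22.png

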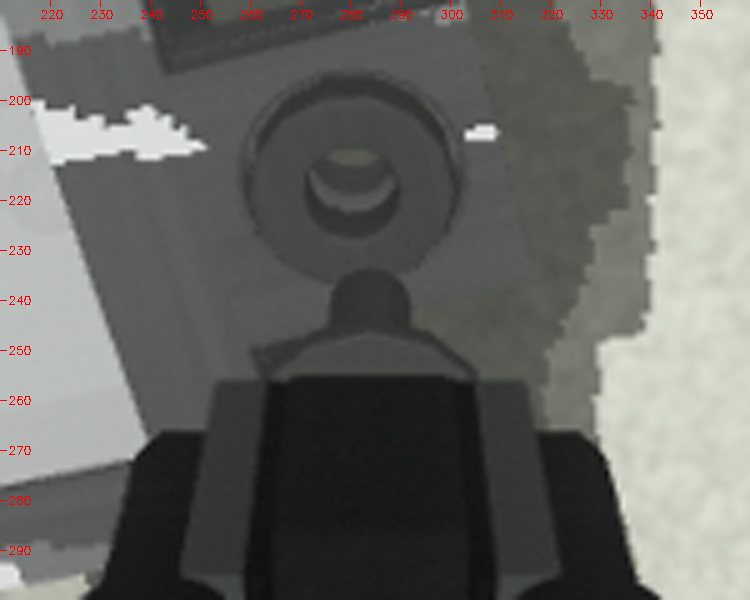

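View pics/s22.png

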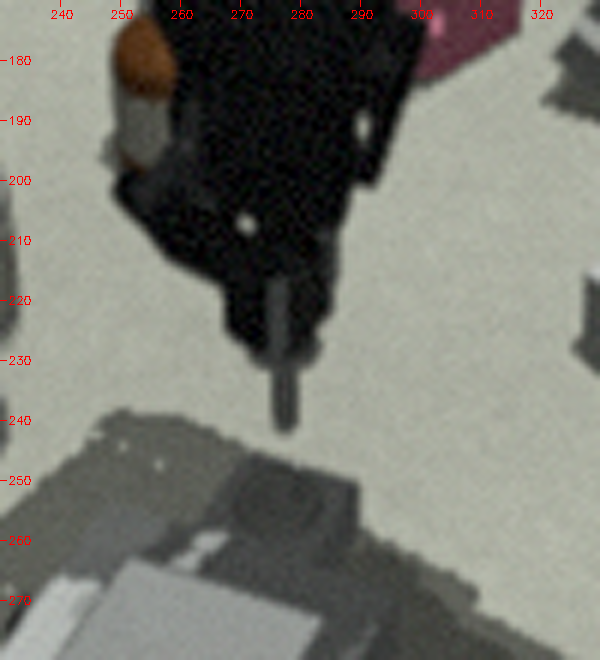

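The wrist calibration shows the tool axis about 2.5 px off (fingers and pin at u≈284, predicted 281.5). The collar bore is at (280.5,218.7). I'll bring the tip just above the collar and compare them at equal depth.

apply_moves([
  {"tx": 0.5,"ty": 1.5,"tz": -10,"rx": 0,"ry": 0,"rz": 0,"jaw": -0.9},
  {"tx": 0.5,"ty": 1.5,"tz": -20,"rx": 0,"ry": 0,"rz": 0,"jaw": -0.9},
  {"tx": 0.5,"ty": 1.5,"tz": -24,"rx": 0,"ry": 0,"rz": 0,"jaw": -0.9},
  {"tx": 0.5,"ty": 1.5,"tz": -24,"rx": 0,"ry": 0,"rz": 0,"jaw": -0.9},
])

```text
time_s: 30.2
position: [0.5435, 0.0416, 0.1106]
tool_rot: [[0.982, -0.186, -0.002], [-0.186, -0.982, -0.001], [-0.002, 0.001, -1.0]]
ft_force: [-0.4, -0.3, -1.5]
grip_width: 0.0167
```

Run:
```python
from h import *
o=env.observe();print(o["time_s"],o["position"],o["tool_rot"].round(4),o["ft_force"],o["grip_width"])
w=env.get_image("wrist"); crop("pics/w23.png",w["image"],235,190,100,80,8)
s=env.get_image("side"); crop("pics/s23.png",s["image"],240,210,75,70,8)
P=o["position"];R=o["tool_rot"]
tip=P+R@[0,0,.0443]
print("tip",tip,"wrist px",proj(w,tip,True),"side px",proj(s,tip))
```

```text
30.2 [0.54353396 0.04158776 0.11055833] [[ 9.825e-01 -1.865e-01 -1.900e-03]
 [-1.865e-01 -9.825e-01 -6.000e-04]
 [-1.700e-03  9.000e-04 -1.000e+00]] [-0.36946955 -0.32954696 -1.50562674] 0.01672334710181398
tip [0.54345117 0.04156089 0.06625841] wrist px [281.49373125 235.72144044] side px [276.55049111 249.19938939]
```

View pics/w23.png

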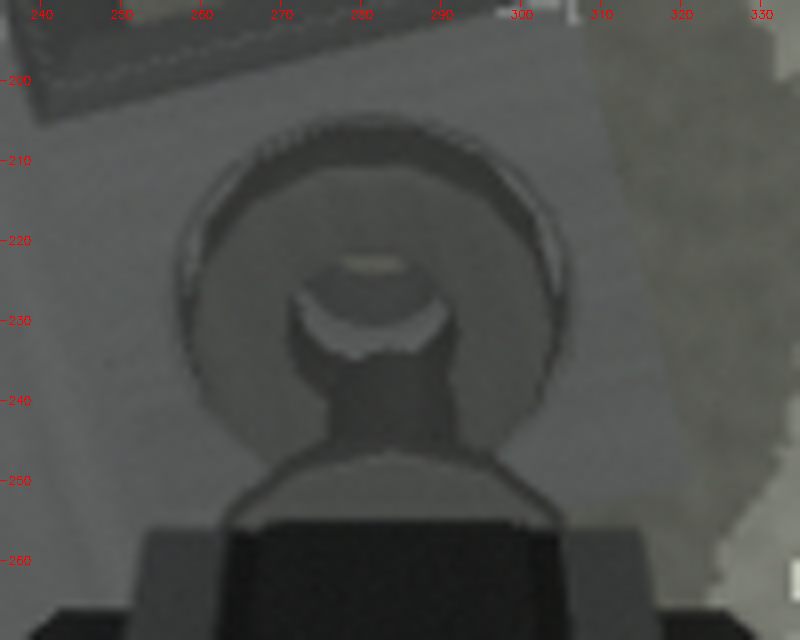

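View pics/s23.png

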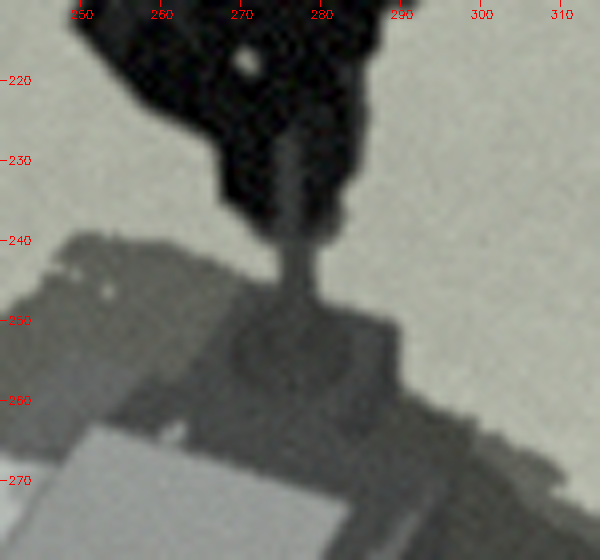

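Run:
```python
from h import *
from scipy.optimize import minimize
w=env.get_image("wrist");o=env.observe();P=o["position"]
a=np.linspace(0,2*np.pi,181)
def ext(x,y,r,z=.062):
    q=np.array([proj(w,[x+r*np.cos(t),y+r*np.sin(t),z],True) for t in a]); return q[:,0].min(),q[:,0].max(),q[:,1].min(),q[:,1].max()
for dx in(-.001,0,.001,.002):
    print(dx,np.round(ext(.5437+dx,.0425,.015),1),np.round(ext(.5437+dx,.0425,.0065),1))
im=cv2.cvtColor(w["image"],cv2.COLOR_RGB2GRAY).astype(float)
big=cv2.resize(np.clip((im[195:265,240:325]-20)*2.6,0,255).astype(np.uint8),None,fx=9,fy=8,interpolation=cv2.INTER_CUBIC)
cv2.imwrite("pics/w24.png",big)
print("column 281 profile", [(v,int(im[v,278:286].mean())) for v in range(200,250)])
print("row 229", [(u,int(im[228:231,u].mean())) for u in range(254,310)])
```

```text
-0.001 [257.2 304.  212.5 255.6] [270.4 290.8 225.2 243.9]
0 [256.9 303.8 211.  254.3] [270.1 290.5 223.7 242.5]
0.001 [256.5 303.5 209.5 252.9] [269.8 290.2 222.3 241.1]
0.002 [256.2 303.3 208.  251.6] [269.5 289.9 220.8 239.7]
column 281 profile [(200, 90), (201, 91), (202, 90), (203, 89), (204, 83), (205, 74), (206, 54), (207, 53), (208, 54), (209, 54), (210, 57), (211, 73), (212, 78), (213, 75), (214, 73), (215, 73), (216, 73), (217, 73), (218, 72), (219, 72), (220, 71), (221, 69), (222, 77), (223, 84), (224, 70), (225, 64), (226, 65), (227, 65), (228, 64), (229, 64), (230, 66), (231, 81), (232, 85), (233, 83), (234, 65), (235, 53), (236, 52), (237, 53), (238, 53), (239, 53), (240, 52), (241, 53), (242, 53), (243, 52), (244, 53), (245, 55), (246, 62), (247, 74), (248, 75), (249, 75)]
row 229 [(254, 89), (255, 89), (256, 81), (257, 71), (258, 58), (259, 57), (260, 69), (261, 74), (262, 74), (263, 74), (264, 74), (265, 73), (266, 72), (267, 72), (268, 73), (269, 72), (270, 72), (271, 60), (272, 56), (273, 82), (274, 85), (275, 78), (276, 72), (277, 69), (278, 65), (279, 65), (280, 64), (281, 64), (282, 65), (283, 64), (284, 64), (285, 67), (286, 66), (287, 71), (288, 79), (289, 83), (290, 82), (291, 55), (292, 68), (293, 72), (294, 72), (295, 71), (296, 71), (297, 72), (298, 72), (299, 72), (300, 73), (301, 75), (302, 72), (303, 68), (304, 53), (305, 56), (306, 75), (307, 81), (308, 87), (309, 87)]
```

View pics/w24.png

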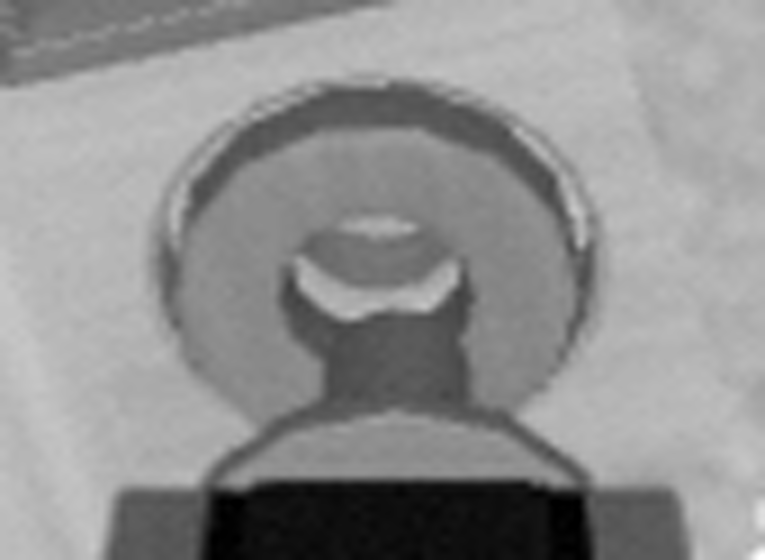

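Run:
```python
from h import *
w=env.get_image("wrist");o=env.observe();P=o["position"];R=o["tool_rot"]
f=lambda x,y,z: proj(w,P+R@[x,y,z],True).round(1)
print("flange top far edge",f(.013,0,.0043),"under far",f(.013,0,.0083),"grip far face at flange top",f(.009,0,.0043))
print("finger end far edge y +-", f(.011,.009,0), f(.011,-.009,0), f(.011,.0,0))
print("tip",f(0,0,.0443),"tip+1mm",f(.001,0,.0443),"shaft far @5mm up",f(.005,0,.0393),"r2",f(.002,0,.0443))
```

```text
flange top far edge [280.9 243.3] under far [280.9 240.1] grip far face at flange top [280.9 250.6]
finger end far edge y +- [299.4 250.7] [262.3 250.7] [280.8 250.8]
tip [281.4 235.7] tip+1mm [281.4 234.2] shaft far @5mm up [281.4 231.4] r2 [281.4 232.8]
```

Both cameras say the pin must go about 1.8 mm in +x and 1 mm in +y. I'll shift it, lower it slightly and look again.

apply_moves([
  {"tx": 1.8,"ty": 1.0,"tz": 0,"rx": 0,"ry": 0,"rz": 0,"jaw": -0.9},
  {"tx": 1.8,"ty": 1.0,"tz": -3,"rx": 0,"ry": -0.002,"rz": 0,"jaw": -0.9},
  {"tx": 1.8,"ty": 1.0,"tz": -5,"rx": 0,"ry": -0.002,"rz": 0,"jaw": -0.9},
  {"tx": 1.8,"ty": 1.0,"tz": -5,"rx": 0,"ry": -0.002,"rz": 0,"jaw": -0.9},
])

```text
time_s: 30.8
position: [0.5458, 0.0427, 0.1064]
tool_rot: [[0.983, -0.186, 0.002], [-0.186, -0.983, -0.001], [0.002, 0.001, -1.0]]
ft_force: [-0.2, 0.0, -1.3]
grip_width: 0.0164
```

Run:
```python
from h import *
o=env.observe();print(o["time_s"],o["position"],o["tool_rot"].round(4),o["ft_force"],o["grip_width"])
w=env.get_image("wrist")
im=cv2.cvtColor(w["image"],cv2.COLOR_RGB2GRAY).astype(float)
g=np.clip((im-20)*2.6,0,255).astype(np.uint8)
crop("pics/w25.png",np.dstack([g]*3),235,195,95,72,8)
s=env.get_image("side"); crop("pics/s25.png",np.clip(s["image"].astype(float)*1.6,0,255).astype(np.uint8),240,210,75,70,8)
```

```text
30.8 [0.54576587 0.04273659 0.10644789] [[ 9.825e-01 -1.861e-01  2.000e-03]
 [-1.861e-01 -9.825e-01 -9.000e-04]
 [ 2.100e-03  5.000e-04 -1.000e+00]] [-0.22903001  0.01133703 -1.30143939] 0.016414445219016128
```

View pics/w25.png

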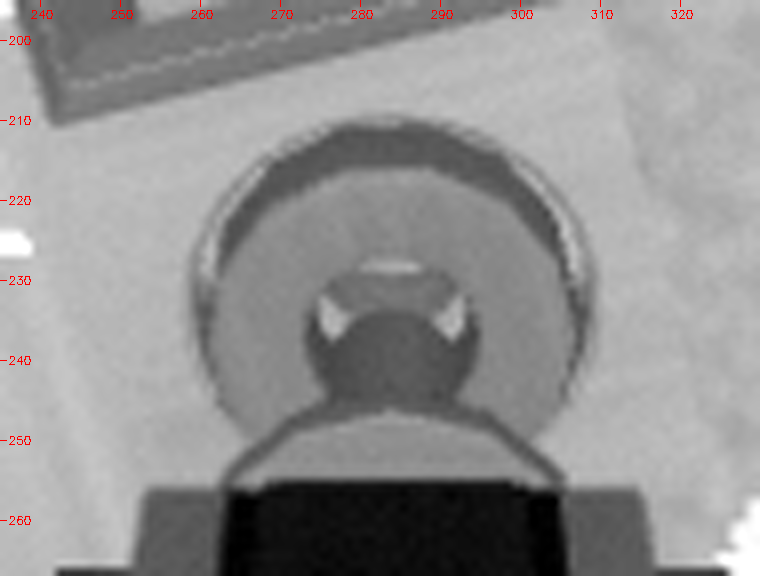

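View pics/s25.png

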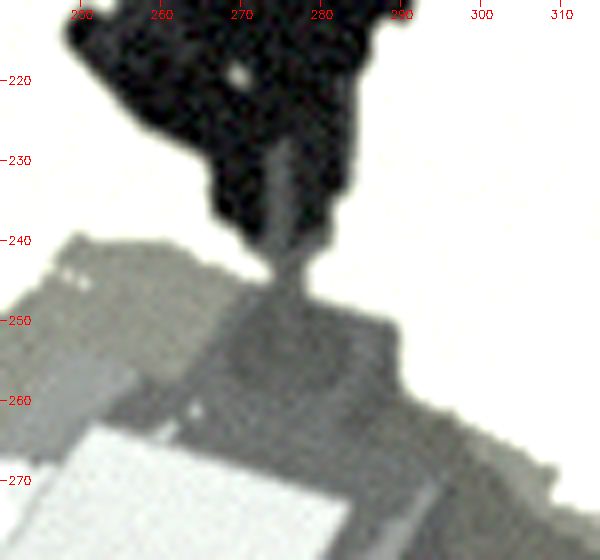

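Pin and bore are now both centred at u=284 in the wrist picture, with a small even gap. I'll insert in steps, watching the side force.

apply_moves([
  {"tx": 0,"ty": 0,"tz": -3,"rx": 0,"ry": 0,"rz": 0,"jaw": -0.9},
  {"tx": 0,"ty": 0,"tz": -6,"rx": 0,"ry": 0,"rz": 0,"jaw": -0.9},
  {"tx": 0,"ty": 0,"tz": -9,"rx": 0,"ry": 0,"rz": 0,"jaw": -0.9},
  {"tx": 0,"ty": 0,"tz": -12,"rx": 0,"ry": -0.002,"rz": 0,"jaw": -0.9},
  {"tx": 0,"ty": 0,"tz": -12,"rx": 0,"ry": -0.002,"rz": 0,"jaw": -0.9},
])

```text
time_s: 31.4
position: [0.5457, 0.0427, 0.0942]
tool_rot: [[0.983, -0.186, 0.004], [-0.186, -0.983, -0.001], [0.004, 0.0, -1.0]]
ft_force: [-0.1, -0.3, -0.9]
grip_width: 0.0164
```

Run:
```python
from h import *
o=env.observe();print(o["time_s"],o["position"],o["tool_rot"].round(4),o["ft_force"],o["wrist_torque"].round(3))
w=env.get_image("wrist")
im=cv2.cvtColor(w["image"],cv2.COLOR_RGB2GRAY).astype(float)
g=np.clip((im-20)*2.6,0,255).astype(np.uint8)
crop("pics/w26.png",np.dstack([g]*3),235,195,95,72,8)
```

```text
31.4 [0.54566081 0.0427403  0.0942072 ] [[ 9.825e-01 -1.861e-01  3.500e-03]
 [-1.861e-01 -9.825e-01 -8.000e-04]
 [ 3.600e-03  1.000e-04 -1.000e+00]] [-0.11643776 -0.25215097 -0.89855518] [ 0.022  0.018 -0.004]
```

View pics/w26.png

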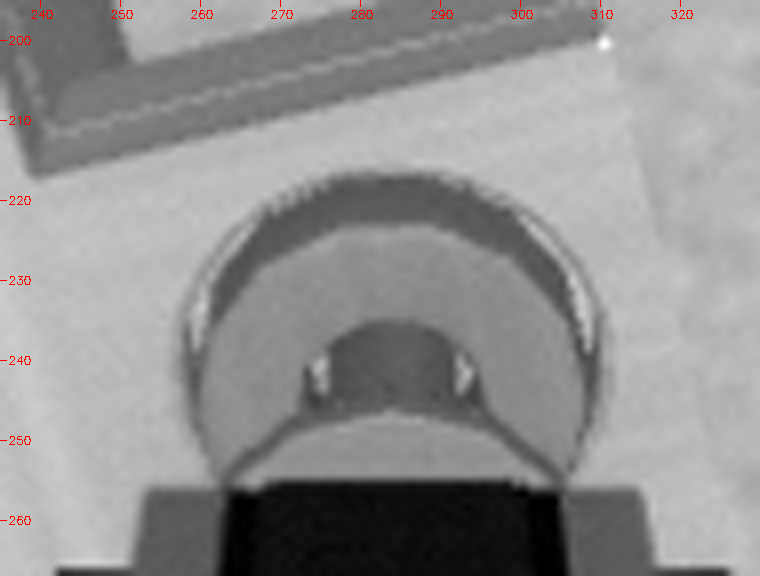

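apply_moves([
  {"tx": -0.6,"ty": 0,"tz": -3,"rx": 0,"ry": 0.004,"rz": 0,"jaw": -0.9},
  {"tx": -0.6,"ty": 0,"tz": -6,"rx": 0,"ry": 0.004,"rz": 0,"jaw": -0.9},
  {"tx": -0.6,"ty": 0,"tz": -9,"rx": 0,"ry": 0.004,"rz": 0,"jaw": -0.9},
  {"tx": -0.6,"ty": 0,"tz": -12,"rx": 0,"ry": 0.004,"rz": 0,"jaw": -0.9},
  {"tx": -0.6,"ty": 0,"tz": -15,"rx": 0,"ry": 0.004,"rz": 0,"jaw": -0.9},
  {"tx": -0.6,"ty": 0,"tz": -15,"rx": 0,"ry": 0.004,"rz": 0,"jaw": -0.9},
])

```text
time_s: 32.05
position: [0.545, 0.0427, 0.079]
tool_rot: [[0.983, -0.186, -0.001], [-0.186, -0.983, -0.001], [-0.001, 0.001, -1.0]]
ft_force: [0.3, -0.4, -1.5]
grip_width: 0.0167
```

Run:
```python
from h import *
o=env.observe();print(o["time_s"],o["position"],o["tool_rot"].round(4),o["ft_force"],o["wrist_torque"].round(3))
w=env.get_image("wrist")
im=cv2.cvtColor(w["image"],cv2.COLOR_RGB2GRAY).astype(float)
g=np.clip((im-20)*2.6,0,255).astype(np.uint8)
crop("pics/w27.png",np.dstack([g]*3),235,200,95,72,8)
```

```text
32.05 [0.54500149 0.0427498  0.07904502] [[ 9.825e-01 -1.861e-01 -8.000e-04]
 [-1.861e-01 -9.825e-01 -8.000e-04]
 [-7.000e-04  9.000e-04 -1.000e+00]] [ 0.34554184 -0.43974634 -1.53730854] [-0.025 -0.057  0.052]
```

View pics/w27.png

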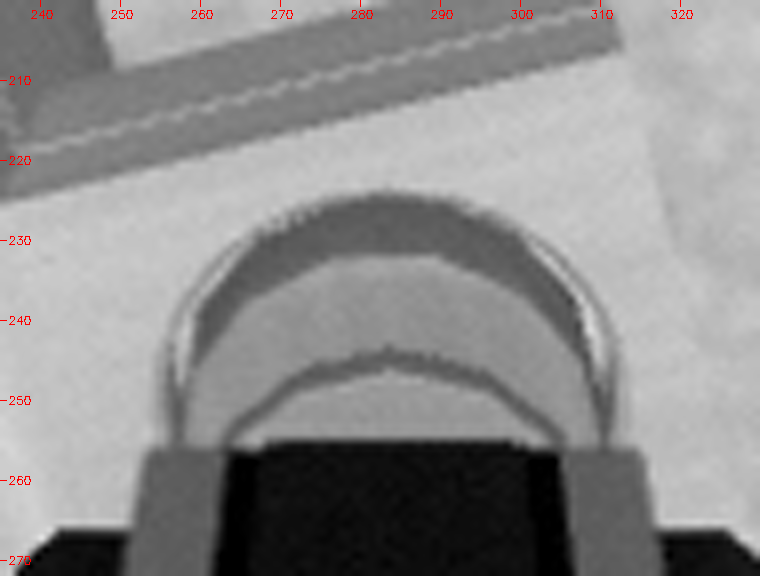

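apply_moves([
  {"tx": 0,"ty": 0,"tz": -3,"rx": 0,"ry": 0,"rz": 0,"jaw": -0.9},
  {"tx": 0,"ty": 0,"tz": -6,"rx": 0,"ry": 0,"rz": 0,"jaw": -0.9},
  {"tx": 0,"ty": 0,"tz": -9,"rx": 0,"ry": 0,"rz": 0,"jaw": -0.9},
  {"tx": 0,"ty": 0,"tz": -11,"rx": 0,"ry": 0,"rz": 0,"jaw": -0.9},
  {"tx": 0,"ty": 0,"tz": -13,"rx": 0,"ry": 0,"rz": 0,"jaw": -0.9},
  {"tx": 0,"ty": 0,"tz": -13,"rx": 0,"ry": 0,"rz": 0,"jaw": -0.9},
])

```text
time_s: 32.7
position: [0.5452, 0.0427, 0.0665]
tool_rot: [[0.983, -0.186, -0.0], [-0.186, -0.983, -0.001], [0.0, 0.001, -1.0]]
ft_force: [-2.9, -0.7, 5.8]
grip_width: 0.0166
```

apply_moves([
  {"tx": 0,"ty": 0,"tz": -1,"rx": 0,"ry": 0,"rz": 0,"jaw": -0.9},
  {"tx": 0,"ty": 0,"tz": -2,"rx": 0,"ry": 0,"rz": 0,"jaw": -0.9},
  {"tx": 0,"ty": 0,"tz": -3,"rx": 0,"ry": 0,"rz": 0,"jaw": -0.9},
  {"tx": 0,"ty": 0,"tz": -3,"rx": 0,"ry": 0,"rz": 0,"jaw": -0.9},
])

```text
time_s: 33.1
position: [0.5452, 0.0427, 0.0643]
tool_rot: [[0.983, -0.186, 0.0], [-0.186, -0.983, -0.001], [0.001, 0.001, -1.0]]
ft_force: [-3.2, -0.3, 8.2]
grip_width: 0.0163
```

apply_moves([
  {"tx": 0,"ty": 0,"tz": -1,"rx": 0,"ry": 0,"rz": 0,"jaw": -0.9},
  {"tx": 0,"ty": 0,"tz": -2,"rx": 0,"ry": 0,"rz": 0,"jaw": -0.9},
  {"tx": 0,"ty": 0,"tz": -2,"rx": 0,"ry": 0,"rz": 0,"jaw": -0.9},
])

```text
time_s: 33.4
position: [0.5453, 0.0427, 0.0641]
tool_rot: [[0.983, -0.186, 0.002], [-0.186, -0.983, -0.002], [0.002, 0.001, -1.0]]
ft_force: [-7.3, -0.1, 18.8]
grip_width: 0.0166
```

Force rose from 8 to 19 N with no further travel, and TCP z is .0641, as predicted for a flush collar. I'll check the pictures.

Run:
```python
from h import *
w=env.get_image("wrist")
im=cv2.cvtColor(w["image"],cv2.COLOR_RGB2GRAY).astype(float)
g=np.clip((im-20)*2.6,0,255).astype(np.uint8)
crop("pics/w28.png",np.dstack([g]*3),215,195,140,80,5)
s=env.get_image("side"); crop("pics/s28.png",np.clip(s["image"].astype(float)*1.4,0,255).astype(np.uint8),200,150,190,180,4)
o=env.observe();print(o["time_s"],o["position"],o["ft_force"],o["grip_width"])
```

```text
33.5 [0.54526878 0.04276137 0.06411719] [-6.58792948  0.27123864 19.4913654 ] 0.016525199061498245
```

View pics/w28.png

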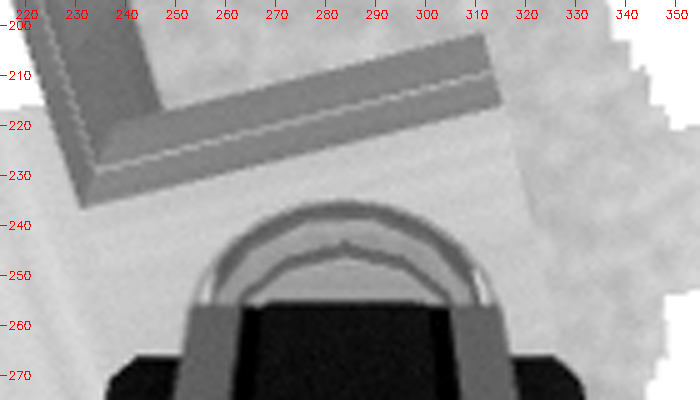

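View pics/s28.png

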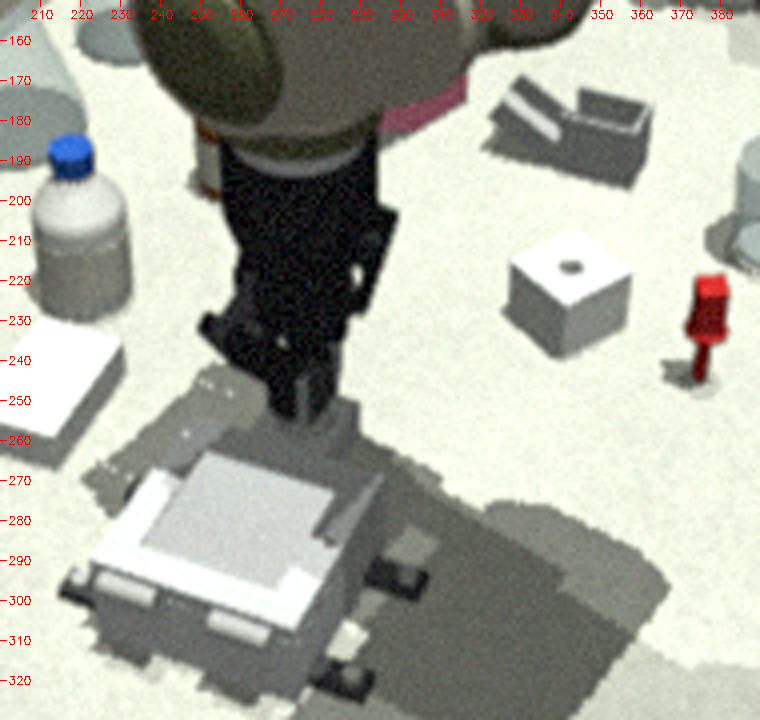

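apply_moves([
  {"tx": -0.5,"ty": 0,"tz": -2,"rx": 0,"ry": 0,"rz": 0,"jaw": -0.9},
  {"tx": -1,"ty": 0,"tz": -2.5,"rx": 0,"ry": 0,"rz": 0,"jaw": -0.9},
  {"tx": -1,"ty": 0,"tz": -2.5,"rx": 0,"ry": 0,"rz": 0,"jaw": -0.9},
])

```text
time_s: 33.8
position: [0.5452, 0.0427, 0.0641]
tool_rot: [[0.983, -0.186, 0.006], [-0.186, -0.983, -0.002], [0.006, 0.001, -1.0]]
ft_force: [-4.4, 1.7, 21.7]
grip_width: 0.0161
```

Run:
```python
from h import *
w=env.get_image("wrist")
im=cv2.cvtColor(w["image"],cv2.COLOR_RGB2GRAY).astype(float)
g=np.clip((im-20)*2.6,0,255).astype(np.uint8)
crop("pics/w29.png",np.dstack([g]*3),250,222,70,40,10)
o=env.observe();print(o["time_s"],o["position"],o["ft_force"],o["grip_width"],o["wrist_torque"])
P,R=o["position"],o["tool_rot"]
# predicted px of collar far edge at top z: flush vs proud, relative to lid-surface circle edge
c=P+R@[0,0,.0083]
for z in(.056,.057,.058,.062): print(z,proj(w,np.array([c[0],c[1],z])+R@[.015,0,0],True).round(1))
```

```text
33.85 [0.54520367 0.04272694 0.0641031 ] [-5.18679863  0.46201252 21.93197142] 0.016104994269209742 [0.15279114 0.93812796 0.02260398]
0.056 [281.  236.6]
0.057 [281.  237.3]
0.058 [281.  238.1]
0.062 [280.9 241.4]
```

View pics/w29.png

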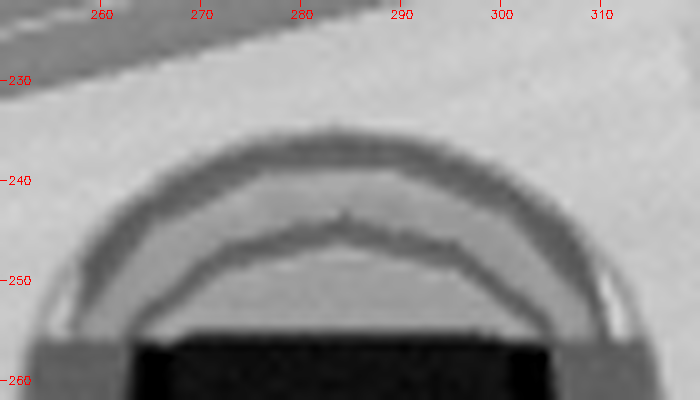

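The collar is at its stop: z hasn't changed at 22 N. The dark band at the collar's far edge shrank from 8 to about 3.5 px. A 6 mm travel should take off 4.8 px, which matches flush. Handing in while still gripping and pressing.

Run:
```python
from rig import env
print(env.close_job())
```

```text
the job is handed in; nothing more can be done
None
```

The job is done and handed in at about 34 s of the 72 s allowed. All six balls are in the chamber, the lid is shut, and the pin is through the collar and lug. The gripper is still holding the pin and pressing down.

**Last checks**
- **Balls:** both cameras showed six on the chamber floor before the lid was closed. I did not count them again through the window afterwards.
- **Lid:** the top stood at 56 mm and did not give under 20 N, and both pictures showed it flat.
- **Pin and collar:** the pin went down with almost no side force. The tool stopped at z = 64.1 mm, where a flush collar was predicted, and did not move further as the press rose from 8 to 22 N. How little of the collar shows in the wrist picture also matches flush.
- **Scoop:** it stands upright and empty at about (0.516, -0.300), close to where it started. It was never close to the pink scoop, the red pin or the bystanders. Those still in the last pictures looked unmoved.

**What went wrong or disagreed**
- **Pour direction:** I first tried pouring toward the robot, but a wrist joint was nearing its limit. I set the scoop down with the balls in it, turned the grip half round and poured the other way. That set-down pressed the bench with about 30 N.
- **Wrist camera:** it disagreed with the arm's own position by about 1.5–2 mm. I lined up the pin by comparing pin and collar directly in the pictures instead.
- **Side force:** about 5 N sideways remained on the pin at the end.

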